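# Set the blank index head and lock it

## Robot

A 7-joint arm with a two-finger parallel gripper is mounted at the origin on a cart in front of the work surface, level with it; the furniture and walls round the work are solid. World frame = base frame: x ahead of the robot, y to its left, z up, the work surface at z = 0. Lengths are in m, angles in rad, forces in N, time in s.
With the tool pointing down it reaches from about 0.35 to 0.9 m from the base axis. Payload 8.1 kg.
Tool frame: the origin (TCP) lies on the front face of the gripper's body, between the roots of the fingers; the fingertips stand 66 mm ahead of it and the grasp point (between the pads) lies 47 mm ahead of it (tcp_to_grasp is the distance from the TCP to the grasp point, in m); z points along the fingers, x is the direction in which the jaws open and shut, and the axes are right-handed (so a half turn about z gives the same grasp; the last joint's range is limited). The gripper opens to 92 mm and grips with 3 to 60 N. Pads are 19 mm wide; open, the fingers measure 130 mm over their backs; the gripper's body (75 mm by 190 mm) begins 47 mm behind the grasp point.
Start: joints at [1.103, 0.434, 0.025, 1.573, -0.012, 1.134, -0.075], TCP at [0.223, -0.584, 0.292] pointing down, gripper open.
Joint ranges: [-2.62, 2.62], [-0.44, 2.09], [-1.27, 1.32], [0.08, 2.57], [-1.32, 4.46], [0.12, 2], [-2.74, 2.74]. Speed limits (rad/s): [2.22, 2.22, 3.01, 3.01, 3.14, 3.14, 3.14].

## Interface

Orientations are given as a rotation vector (axis times angle).
In Python, from cell import state, camera, job_done, tcp_to_grasp gives the robot as it stands. The module is installed in compiled form; this text tells all that it offers.
- The arm moves only by the shell command python3 -m creep 'ROWS' [FORCE]. ROWS is JSON, a list of rows, each a list of 3 entries, a list of its own where there are three numbers: the shift along the tool's x, y, z in units of 50 mm (1.0 is 50 mm), then the turn, a rotation vector about the tool's x, y, z in units of 8 degrees (1.0 is 8 degrees), then the closure, from 0 (fully open) to 1 (shut). A call has 1 to 12 rows; each row shifts and turns the pose as measured when the row begins, along the tool's axes as they then stand; what a row does not reach is not made up. A row lasts 1/10 s, in which the tool goes at most 50 mm and 8.59 degrees, less where a joint would pass 70% of its speed; a pose out of reach is approached as far as the arm can. A call is refused whole if a number of a shift passes 1 or a number of a turn 1, either way. A call with a gripper value outside its range is refused whole. The fingers move at their own pace and stop on an object; FORCE is the grip in N (left out, the last holds). Time passes only in rows, so rows that do not move let the fingers close. It gives the time, the measured TCP pose, the force and the opening at its end, in the units of the state.
- state(): the state, without advancing time (a new reading comes with each control period).
- camera(name): name is "side" or "top"; returns a dict with "image" (384x512x3 uint8, blue, green, red), "camera_matrix" (3x3 intrinsics, pixels), "R" (3x3) and "t" (3): a world point X has camera coordinates R X + t. Camera axes: x right, y down, z forward; pixel columns grow to the right and rows downward; lengths in m; the calibration is good to about 2 mm. A picture is of the moment at which its call begins. There is no depth.
- job_done(): hands the job in, once; it reports no verdict.
The state is a dict: "time": time; "joints": joint angles; "dq": joint speeds; "joint_efforts": joint torques, N m; "position": TCP position; "tool_rot": TCP orientation; "force": force on the tool from outside, world axes, zero at the start; "wrist_torque": the same for the moment, N m; "grip_width": finger opening in m.
Only numpy, scipy, OpenCV 4.12 (cv2) and the standard library are available. Lean on these libraries where they do the work, as an engineer would, in place of code of your own. Each camera call takes 0.05 s, during which the arm holds its last target.

## Task

Set the unmarked selector of the index head to the fourth click clockwise (seen from above) from its anticlockwise end stop, then put the lock pin from its wooden rest into the bore in the head's top, collar fully down, and let go. Work gently: the head only stands on the bench by its weight and must not be shoved or twisted out of place, nor the pin be forced, and the things around stay where they are.

Things in the scene. Friction and masses are not known exactly. Their poses are not given: they have to be found in the camera images.
- index_head: Grey cast index head, 170 (x) x 140 (y) x 56 mm, 3 kg, loose on the bench on its own weight; it shifts or twists under roughly 15 N sideways or 0.9 N m. Origin: centre of its underside; z up. The selector's axis is upright at x = +15 mm, y = 0 in its frame, the lock-pin bore at x = -37 mm, y = 0.
- selector_grip (a point): On the selector's axis, 30 mm above the head's top face: where to grip. The selector is a plain black unmarked knob: round foot 44 mm across, to 8 mm above the top face, on it an upright grip bar 44 mm long (along this point's x), 14 mm thick (its y), top 12 mm above this point. It turns about z. It is pressed on its shaft at any angle, so its direction tells nothing of the click it is at; it slips there above 2.5 N m.
- selector_axis (a point): Selector's axis at the head's top face (fixed to the head). The anticlockwise stop is hard (torque climbs past 0.4 N m) and is resting place 0; clockwise from above follow clicks 1 to 7, unevenly 17 to 23 degrees apart; it starts at 1, 2 or 3. Each ridge between resists with 0.15 to 0.25 N m, then pulls the knob on into the next notch; let go, it settles in its notch.
- pin_bore (a point): Centre of the mouth of the lock-pin bore in the head's top face (56 mm above the bench). Round, 13 mm across, vertical, slightly chamfered, 52 mm from the selector's axis; z up. Inside, a disc that turns with the selector closes the bore 16 mm down at every click but the fourth: there alone the pin goes home, elsewhere it stands 11 mm proud.
- head_corner (a point): Top corner of the index head at x = -85, y = +70 mm in its frame; shows whether it was shoved or twisted.
- pin_grip (a point): Centre of the grip of the steel lock pin: upright cylinder 18 mm across and 36 mm high (16 mm above this point to 20 mm below it). Below it sits the collar; the pin weighs 60 g.
- pin_collar (a point): Underside of the lock pin's collar (26 mm across, 4 mm thick), on the pin's axis, 24 mm below point pin_grip. Below it the shank: 10 mm across, 27 mm long, tip tapered to 6 mm. Fully home when it lies on the bore's mouth. z up along the pin.
- pin_rest: Fixed wooden block 70 x 70 x 42 mm with a 12 mm hole in the middle of its top, in which the pin stands at the start, collar on the block. Origin: centre of its underside.
- try_square: Try square lying on the bench, 168 x 100 x 16 mm, bystander. Origin: centre of its underside.
- blank_a: Turned wooden blank standing on the bench, 62 mm across, 85 mm high, bystander. Origin: centre of its underside.
- sand_block_a: Brown sanding block 64 x 84 x 30 mm on the bench, bystander. Origin: centre of its underside.

How it is judged:
At the end, for the whole second after the job is handed in: The lock pin stands upright in the bore (within 0.08 rad), its collar within 3 mm of the mouth's centre, which only the fourth click allows; the head is at rest, its origin and corner within 20 mm of where they began (distance between pin_collar and pin_bore below 0.003 m and angle between pin_collar's own z axis and vertical below 0.08 rad and linear speed of index_head below 0.01 m/s and distance of each of index_head, head_corner from where it was at the start of the episode below 0.02 m); the robot touches nothing.
It fails at once if the index head is shoved or twisted more than 20 mm (distance of any of index_head, head_corner from where it was at the start of the episode above 0.02 m).
It fails at once if the pin is forced onto the head with more than 30 N (contact force between lock_pin and index_head above 30 N).
It fails at once if a bystander is moved more than 25 mm (distance of any of try_square, blank_a, sand_block_a from where it was at the start of the episode above 0.025 m).
It also fails if it takes over 72 s, if anything falls off the work surface, if the arm or the gripper's body presses on something with over 40 N, if the wrist force passes 120 N, or if a joint passes its speed limit or range.

## Working session

There is one attempt and no reset: what is moved stays moved. The work goes in short steps, Python scripts to look and compute and a shell command to move; the robot and the scene stay as the last step left them, time stands still between calls to the robot, and variables do not carry over. Pictures are saved under pics/ and viewed, and the job is handed in when it is done.

```bash
mkdir -p pics; ls
python3 - <<'E'
from cell import state,camera,tcp_to_grasp
import cv2
print(tcp_to_grasp); s=state()
for k,v in s.items(): print(k,v)
for n in("side","top"):
    c=camera(n); cv2.imwrite(f"pics/{n}0.png",c["image"]); print(n,c["camera_matrix"],c["R"],c["t"])
E
```

```text
pics
0.0467
time 0.0
joints [ 1.10343397  0.43523935  0.02500373  1.5741016  -0.01158539  1.13398058
 -0.07512258]
dq [-3.10404126e-04 -1.36789149e-03  4.79811146e-04  1.33521109e-03
 -1.35051573e-03 -1.71071171e-03 -9.20484765e-05]
joint_efforts [ 1.96564863e-03 -6.67851591e+01  9.85987298e-01 -3.14454424e+01
 -6.05346495e-02  4.29122290e-02  1.21552316e-04]
position [ 0.22274563 -0.58352656  0.29143334]
tool_rot [-2.58678224e+00  1.78141134e+00  2.18873832e-03]
force [-0.26409618 -0.81915304 -0.51317304]
wrist_torque [-0.04911914  0.02853484 -0.04138546]
grip_width 0.09148901165819215
side [[398.26783292   0.         262.63762285]
 [  0.         398.26783292 192.77595009]
 [  0.           0.           1.        ]] [[-0.97095595 -0.23912244 -0.00806268]
 [-0.0792472   0.35321407 -0.93218008]
 [ 0.22575303 -0.90446685 -0.36190509]] [0.54493707 0.11664287 1.07593078]
top [[409.24461695   0.         259.33071069]
 [  0.         409.24461695 192.12236551]
 [  0.           0.           1.        ]] [[-0.0246156  -0.99968416  0.00506517]
 [-0.97817696  0.02303977 -0.20649212]
 [ 0.2063102  -0.01003756 -0.97843515]] [0.01199527 0.56144329 1.21765748]
```

View pics/side0.png

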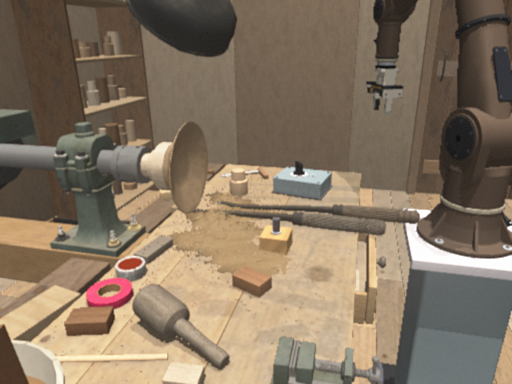

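View pics/top0.png

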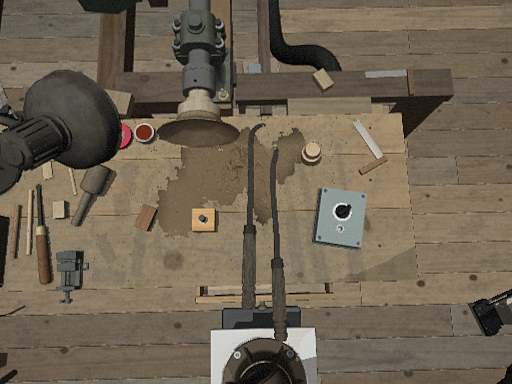

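Top view: the head is at about (341,218), its knob at (343,211), the bore at (339,229), and the pin on its rest at (203,219). Side view: the head is at about (302,183) and the pin at (276,226). I'll zoom in next.

```bash
cat > h.py <<'E'
import numpy as np, cv2
from cell import state,camera
from scipy.spatial.transform import Rotation as Ro
def crop(n,x0,y0,x1,y1,f,out):
    c=camera(n); im=c["image"][y0:y1,x0:x1]
    cv2.imwrite(out,cv2.resize(im,None,fx=f,fy=f,interpolation=cv2.INTER_CUBIC))
def P(c): return c["camera_matrix"]@np.c_[c["R"],c["t"]]
def proj(c,X):
    p=P(c)@np.r_[X,1]; return p[:2]/p[2]
def tri(ca,pa,cb,pb):
    X=cv2.triangulatePoints(P(ca),P(cb),np.array(pa,float).reshape(2,1),np.array(pb,float).reshape(2,1))[:,0]; X=X[:3]/X[3]
    return X,proj(ca,X)-pa,proj(cb,X)-pb
def atz(c,p,z):
    d=c["R"].T@np.linalg.inv(c["camera_matrix"])@np.r_[p,1]; o=-c["R"].T@c["t"]
    return o+d*(z-o[2])/d[2]
E
python3 - <<'E'
from h import *
crop("top",305,175,380,260,7,"pics/t1.png")
crop("side",260,150,345,210,9,"pics/s1.png")
crop("top",180,195,230,245,10,"pics/t2.png")
crop("side",245,205,305,265,10,"pics/s2.png")
E
```

```text
(no output)
```

View pics/t1.png

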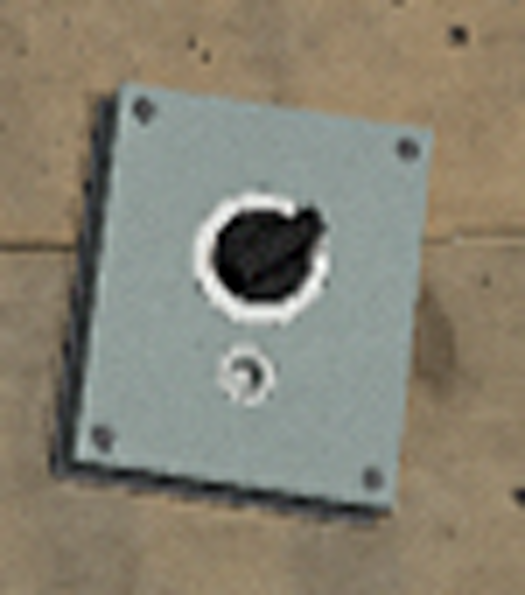

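View pics/s1.png

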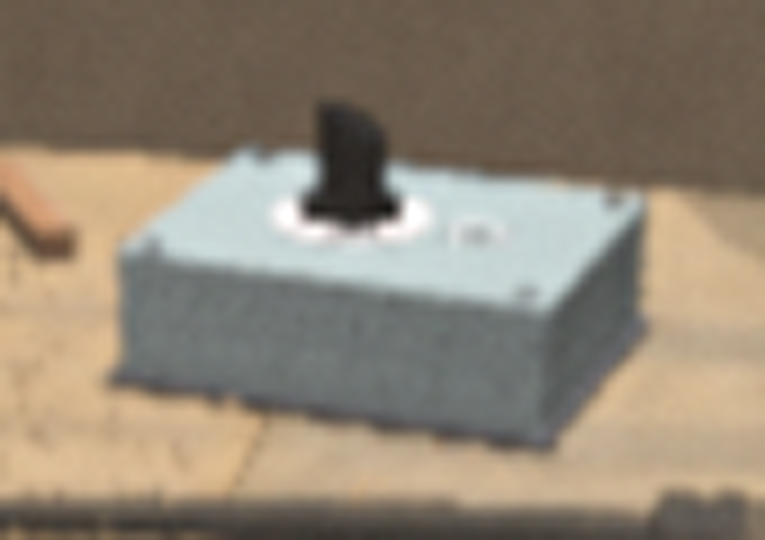

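View pics/t2.png

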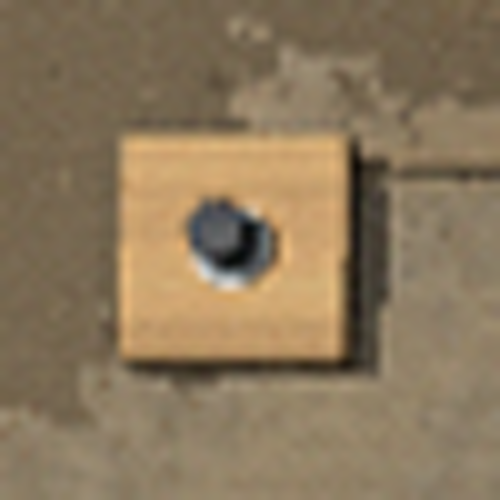

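View pics/s2.png

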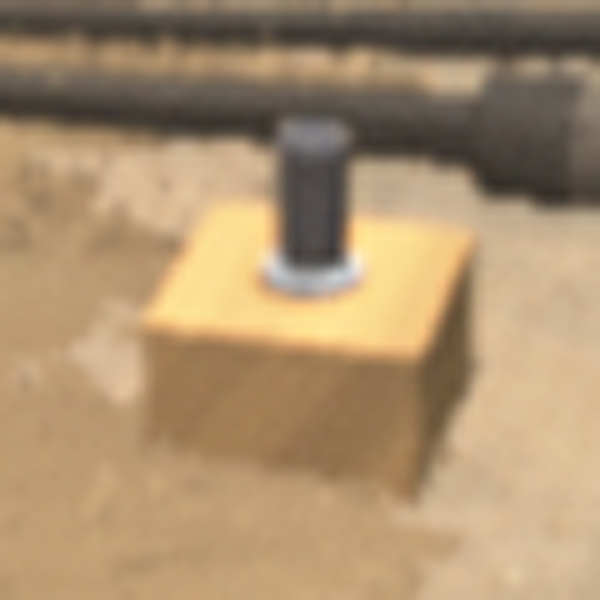

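Crop coordinates. Head top corners in t1: (123,85), (433,128), (393,510), (77,465); in s1: (122,252), (240,152), (645,200), (543,312). Bore: t1 (247,377), s1 (477,234). Pin top: t2 (220,230), s2 (315,130). I'll triangulate these and fit the head.

```bash
cat > m.py <<'E'
from h import *
from scipy.optimize import least_squares
T=camera("top");S=camera("side")
cp=lambda u,x0,y0,f:np.array([x0+(u[0]+.5)/f-.5,y0+(u[1]+.5)/f-.5])
tc=[cp(u,305,175,7) for u in[(123,85),(433,128),(393,510),(77,465)]]
sc=[cp(u,260,150,9) for u in[(122,252),(240,152),(645,200),(543,312)]]
L=[(85,70),(85,-70),(-85,-70),(-85,70)]
for a,b in zip(tc,sc): print(*[np.round(v,4) for v in tri(T,a,S,b)])
def W(p,l,z): c,s=np.cos(p[2]),np.sin(p[2]); return np.array([p[0]+c*l[0]-s*l[1],p[1]+s*l[0]+c*l[1],z])
def f(p): return np.concatenate([np.r_[proj(T,W(p,np.array(l)/1e3,p[3]))-a,proj(S,W(p,np.array(l)/1e3,p[3]))-b] for l,a,b in zip(L,tc,sc)])
r=least_squares(f,[.5,-.3,0,.056]);p=r.x
print("head",p,np.round(r.fun,2))
print("axis",W(p,(.015,0),.056),"bore",W(p,(-.037,0),.056))
print("bore tri",tri(T,cp((247,377),305,175,7),S,cp((477,234),260,150,9)))
print("pin top",tri(T,cp((220,230),180,195,10),S,cp((315,130),245,205,10)))
E
python3 m.py
```

```text
[ 0.5737 -0.1988  0.0572] [0.0463 0.2686] [-0.2579 -0.0532]
[ 0.5525 -0.3364  0.0559] [-0.0272 -0.1781] [0.1568 0.0294]
[ 0.3836 -0.3054  0.0569] [-0.0178 -0.2483] [0.2224 0.026 ]
[ 0.4077 -0.1692  0.056 ] [-0.0581 -0.6506] [0.6374 0.0824]
head [ 0.47930512 -0.25249022 -0.1716663   0.05643591] [-0.26 -0.09 -0.69  0.19 -0.08  0.22  0.5  -0.06  0.44 -0.23  0.26  0.02
 -0.11 -0.59  0.7  -0.01]
axis [ 0.49408464 -0.25505259  0.056     ] bore [ 0.44284897 -0.24616972  0.056     ]
bore tri (array([ 0.44277831, -0.24546387,  0.05823586]), array([-0.02183481, -0.2105183 ]), array([0.1958248 , 0.02832066]))
pin top (array([0.48247887, 0.17481565, 0.08377242]), array([-0.02134318, -0.1382899 ]), array([0.17482015, 0.03292812]))
```

Bore, pin and head heights agree with the text (57, 84 and 56 mm against 56, 82 and 56). Next is the bar angle, by silhouette fit in both views.

```bash
cat > bar.py <<'E'
from h import *
from scipy.optimize import least_squares
def hull(c,pts,f):
    q=np.array([proj(c,x) for x in pts]); return q
def fit(ax=(.494,-.255),z0=.056,verbose=True,dx=0,tag=None):
    res=[]
    T=camera("top");S=camera("side")
    K=8
    data=[]
    for c,(x0,y0,x1,y1) in((T,(330,195,358,228)),(S,(288,156,312,178))):
        im=c["image"][y0:y1,x0:x1].max(2).astype(np.float32)
        im=cv2.resize(im,None,fx=K,fy=K,interpolation=cv2.INTER_CUBIC)
        data.append((c,x0,y0,(im<75).astype(np.uint8)))
    def cost(a,x,y):
        n=0
        for c,x0,y0,m in data:
            r=np.zeros_like(m)
            th=np.linspace(0,6.28,40)
            foot=[(x+.022*np.cos(t),y+.022*np.sin(t),z0+h) for t in th for h in(0,.008)]
            ca,sa=np.cos(a),np.sin(a)
            bar=[(x+ca*u-sa*v,y+sa*u+ca*v,z0+h) for u in(-.022,.022) for v in(-.007,.007) for h in(0.008,.042)]
            for pts in(foot,bar):
                q=np.array([proj(c,p) for p in pts]); q=((q-[x0,y0]+.5)*K-.5)
                cv2.fillConvexPoly(r,cv2.convexHull(q.astype(np.float32)).round().astype(np.int32),1)
            n+=np.count_nonzero(r!=m)/K/K
        return n
    out=[]
    for a in np.radians(np.arange(-90,90,5)):
        out.append((min(cost(a,ax[0]+i,ax[1]+j) for i in(-.002,0,.002) for j in(-.002,0,.002)),np.degrees(a)))
    out.sort(); return out[:6]
if __name__=="__main__": print(np.round(fit(),1))
E
python3 bar.py
python3 - <<'E'
from h import *
crop("top",325,190,362,232,14,"pics/t3.png")
crop("side",285,152,315,182,18,"pics/s3.png")
E
```

```text
[[ 78.9 -65. ]
 [ 80.9 -70. ]
 [ 82.4 -60. ]
 [ 88.2 -75. ]
 [ 88.7 -55. ]
 [ 96.2  85. ]]
```

View pics/t3.png

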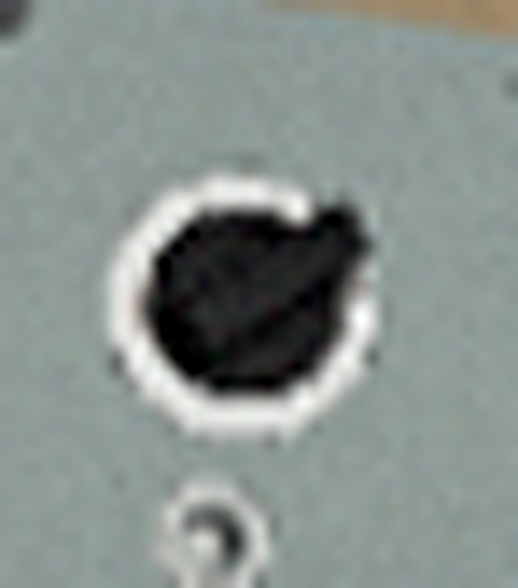

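View pics/s3.png

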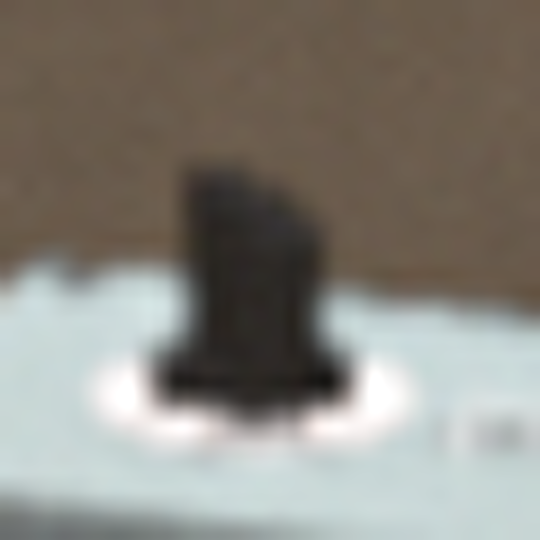

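```bash
sed -i 's/im<75/im<th0/; s/for c,(x0,y0,x1,y1) in((T,(330,195,358,228)),(S,(288,156,312,178)))/for c,(x0,y0,x1,y1),th0 in((T,(330,195,358,226),75),(S,(288,157,312,178),72))/' bar.py
sed -i 's/np.arange(-90,90,5)/np.arange(-90,90,3)/' bar.py
python3 bar.py
python3 - <<'E'
from h import *
print(camera("side")["image"].max(2)[155:178:2,288:312:2])
print(camera("top")["image"].max(2)[195:226:2,330:358:2])
E
```

```text
[[ 80.1 -66. ]
 [ 80.5 -63. ]
 [ 80.9 -69. ]
 [ 84.4 -60. ]
 [ 84.8 -72. ]
 [ 88.5 -57. ]]
[[108 107 106 105 106 107 107 107 107 108 106 104]
 [105 105 106 106 107 106 106 107 104 109 108 110]
 [107 105 104 106 108 111 106 106 107 108 106 106]
 [105 106 105 103  76  84 103 105 104 108 108 107]
 [104 107 108 104  48  51  60  96 107 104 107 106]
 [108 105 104 103  42  43  49  65 105 105 107 105]
 [150 155 191 162  46  45  46  61 109 102 103 102]
 [215 218 224 206  51  45  46  94 205 190 190 166]
 [216 217 215 112  46  44  45  60 170 224 217 216]
 [216 238 251  61  46  43  42  38 149 255 220 219]
 [214 219 238 246 215 139 156 233 249 237 212 221]
 [218 214 213 213 204 218 220 207 213 213 213 218]]
[[154 152 155 154 149 152 151 153 156 150 155 151 151 153]
 [155 152 158 157 155 151 156 148 153 151 150 153 155 152]
 [152 151 158 149 153 152 152 156 152 156 157 152 155 155]
 [156 154 155 156 156 150 138 154 156 151 155 154 157 155]
 [154 153 150 163 180 233 236 200 178 161 160 156 158 153]
 [154 148 146 232 175  76  44  54 194   0  87 155 151 157]
 [154 153 229 173  24  36  18  20  30  28  27 163 155 154]
 [150 170 220  12  35  28  20  39  37   4 117 156 153 154]
 [159 176 201  15  26  39  39  36  19  29 182 154 157 158]
 [157 171 208   0   9  43  39  15  35  32 237 148 155 158]
 [158 150 229 150   0   9  32  42  24 134 215 153 156 156]
 [149 161 145 229 140  23  18  11 153 229 172 153 154 156]
 [154 154 155 149 227 232 232 232 224 163 155 155 154 159]
 [156 150 157 154 152 166 163 141 153 155 152 155 152 156]
 [154 157 153 154 155 159 152 155 155 156 154 153 155 158]
 [155 155 153 155 200 189 156 154 154 157 160 147 152 156]]
```

```bash
cat > ov.py <<'E'
from h import *
import sys
a=np.radians(float(sys.argv[1])); tag=sys.argv[2]; x,y,z0=.494,-.255,.056
if len(sys.argv)>4: x,y=float(sys.argv[3]),float(sys.argv[4])
ims=[]
for n,(x0,y0,x1,y1) in(("top",(325,190,362,232)),("side",(283,150,319,182))):
    c=camera(n);K=14 if n=="top" else 18
    im=cv2.resize(c["image"][y0:y1,x0:x1],None,fx=K,fy=K,interpolation=cv2.INTER_CUBIC)
    q=lambda pts:np.round((np.array([proj(c,p) for p in pts])-[x0,y0]+.5)*K-.5).astype(np.int32)
    th=np.linspace(0,6.28,60)
    for h in(0,.008): cv2.polylines(im,[q([(x+.022*np.cos(t),y+.022*np.sin(t),z0+h) for t in th])],True,(0,255,0),1)
    cs=[(-.022,-.007),(.022,-.007),(.022,.007),(-.022,.007)]
    for h,col in((.008,(255,0,0)),(.042,(0,0,255))): cv2.polylines(im,[q([(x+np.cos(a)*u-np.sin(a)*v,y+np.sin(a)*u+np.cos(a)*v,z0+h) for u,v in cs])],True,col,1)
    ims.append(cv2.resize(im,(400,450)))
cv2.imwrite(f"pics/{tag}.png",np.hstack(ims))
E
python3 ov.py -62 ov1
```

```text
(no output)
```

View pics/ov1.png

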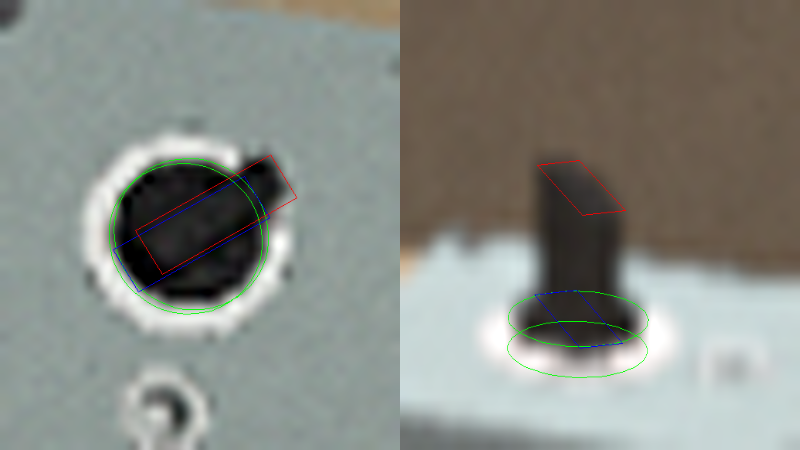

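The overlay fits well: bar at about -60° in the world, axis at (0.494,-0.255). Next I'll compute the approach in tool axes.

```bash
cat > go.py <<'E'
import sys
from h import *
# go.py x y z(TCP) [yaw deg of tool x axis]
s=state();R=Ro.from_rotvec(s["tool_rot"]);p=np.array(s["position"])
M=R.as_matrix();yaw=np.degrees(np.arctan2(M[1,0],M[0,0]))
print("t",round(s["time"],2),"pos",p.round(4),"yaw",yaw.round(2),"tilt z",M[:,2].round(4),"q7",round(s["joints"][6],3),"w",round(s["grip_width"],4),"F",np.round(s["force"],2),"Tq",np.round(s["wrist_torque"],3))
if len(sys.argv)>3:
    d=M.T@(np.array([float(v) for v in sys.argv[1:4]])-p); print("shift units",(d/.05).round(3))
if len(sys.argv)>4:
    a=np.radians(float(sys.argv[4])); D=np.array([[np.cos(a),np.sin(a),0],[np.sin(a),-np.cos(a),0],[0,0,-1]])
    print("turn units",np.degrees((R.inv()*Ro.from_matrix(D)).as_rotvec()).round(2)/8)
E
python3 go.py .494 -.255 .2 28; python3 go.py .494 -.255 .133 -152
```

```text
t 0.9 pos [ 0.2229 -0.5839  0.2922] yaw -69.1 tilt z [ 0. -0. -1.] q7 -0.075 w 0.0919 F [-0.57  0.66 -0.22] Tq [-0.026 -0.043 -0.022]
shift units [-4.212 -7.411  1.845]
turn units [  0.      -0.     -12.1375]
t 0.9 pos [ 0.2229 -0.5839  0.2922] yaw -69.1 tilt z [ 0. -0. -1.] q7 -0.075 w 0.0919 F [-0.57  0.66 -0.22] Tq [-0.026 -0.043 -0.022]
shift units [-4.212 -7.411  3.185]
turn units [-0.     -0.     10.3625]
```

```bash
python3 -m creep '[[[-0.52,-0.92,0],[0,0,0],0],[[-0.52,-0.92,0],[0,0,0],0],[[-0.52,-0.92,0],[0,0,0],0],[[-0.52,-0.92,0],[0,0,0],0],[[-0.52,-0.92,0],[0,0,0],0],[[-0.52,-0.92,0],[0,0,0],0],[[-0.52,-0.92,0],[0,0,0],0],[[-0.5,-0.9,0],[0,0,0],0],[[0,0,0],[0,0,0],0]]'; python3 go.py .494 -.255 .2 28
```

```text
time: 1.8
position: [0.4833, -0.2717, 0.2916]
tool_rot: [2.581, -1.789, 0.006]
force: [-0.3, -0.2, 0.3]
grip_width: 0.0919
t 1.8 pos [ 0.4833 -0.2717  0.2916] yaw -69.46 tilt z [ 0.0022 -0.0031 -1.    ] q7 -0.844 w 0.0919 F [-0.34 -0.25  0.33] Tq [-0.038  0.024  0.012]
shift units [-0.244 -0.316  1.831]
turn units [  0.0175  -0.025  -12.1825]
```

```bash
python3 -m creep '[[[0,0,0],[0,0,-1],0],[[0,0,0],[0,0,-1],0],[[0,0,0],[0,0,-1],0],[[0,0,0],[0,0,-1],0],[[0,0,0],[0,0,-1],0],[[0,0,0],[0,0,-1],0],[[0,0,0],[0,0,-1],0],[[0,0,0],[0,0,-1],0],[[0,0,0],[0,0,-1],0],[[0,0,0],[0,0,-1],0],[[0,0,0],[0,0,-1],0],[[0,0,0],[0,0,-1],0]]'; python3 go.py .494 -.255 .2 28
```

```text
time: 3.0
position: [0.4839, -0.2709, 0.2922]
tool_rot: [3.025, 0.829, 0.003]
force: [0.2, 0.7, 0.1]
grip_width: 0.0923
t 3.0 pos [ 0.4839 -0.2709  0.2922] yaw 30.66 tilt z [ 0.0031 -0.004  -1.    ] q7 0.771 w 0.0923 F [0.17 0.66 0.07] Tq [-0.014 -0.117 -0.027]
shift units [ 0.336 -0.18   1.843]
turn units [ 0.03625 -0.005    0.3325 ]
```

```bash
python3 -m creep '[[[0.34,-0.18,0.9],[0.03,0,0.2],0],[[0,0,0.9],[0,0,0],0],[[0,0,0],[0,0,0],0],[[0,0,0],[0,0,0],0]]'; python3 go.py .494 -.255 .133 28
python3 ov.py -60 ov2
```

```text
time: 3.4
position: [0.4954, -0.2567, 0.2028]
tool_rot: [3.035, 0.795, 0.007]
force: [0.4, -0.0, 2.1]
grip_width: 0.0917
t 3.4 pos [ 0.4954 -0.2567  0.2028] yaw 29.34 tilt z [ 0.0056 -0.0025 -1.    ] q7 0.662 w 0.0917 F [ 0.41 -0.04  2.09] Tq [-0.008 -0.179 -0.008]
shift units [-0.013 -0.051  1.395]
turn units [ 0.035   -0.02625  0.1675 ]
```

View pics/ov2.png

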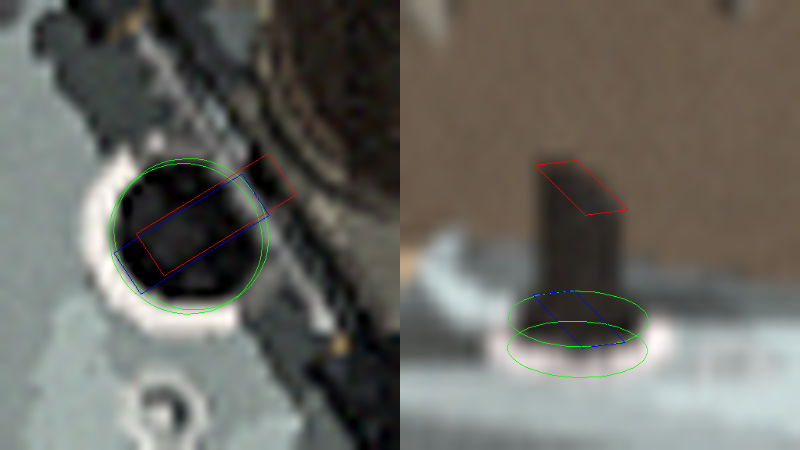

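The jaw line is at right angles to the bar. Now descending.

```bash
python3 -m creep '[[[-0.01,-0.05,0.5],[0.03,-0.02,0],0],[[0,0,0.45],[0,0,0],0],[[0,0,0.4],[0,0,0],0],[[0,0,0],[0,0,0],0],[[0,0,0],[0,0,0],0]]'; python3 go.py .494 -.255 .133 28
python3 - <<'E'
from h import *
crop("top",305,175,380,260,7,"pics/t4.png")
crop("side",260,120,345,210,6,"pics/s4.png")
E
```

```text
time: 4.0
position: [0.4995, -0.2594, 0.145]
tool_rot: [3.028, 0.786, 0.021]
force: [-0.1, -0.9, 0.0]
grip_width: 0.0919
t 4.0 pos [ 0.4995 -0.2594  0.145 ] yaw 29.1 tilt z [ 0.0163 -0.0096 -0.9998] q7 0.611 w 0.0919 F [-0.15 -0.9   0.05] Tq [ 0.019 -0.168  0.026]
shift units [-0.056 -0.134  0.237]
turn units [ 0.11625 -0.07     0.1375 ]
```

View pics/s4.png

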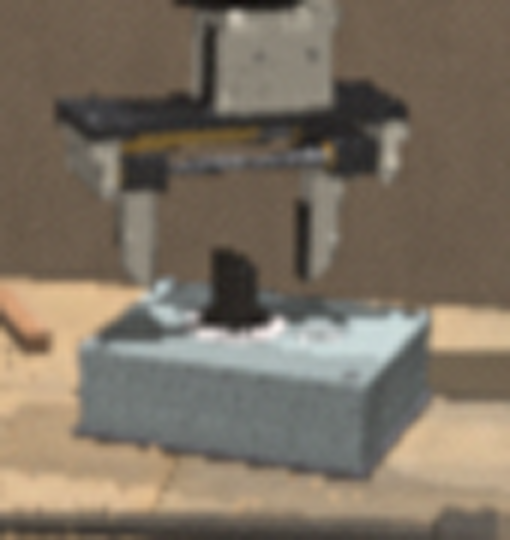

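The fingers straddle the bar. I'll correct the remaining offset and tilt.

```bash
python3 -m creep '[[[-0.06,-0.13,0.2],[0.15,-0.1,0],0],[[0,0,0.05],[0,0,0],0],[[0,0,0],[0,0,0],0]]'; python3 go.py .494 -.255 .133 30
```

```text
time: 4.4
position: [0.4944, -0.2554, 0.1339]
tool_rot: [-3.039, -0.788, 0.007]
force: [0.1, 0.0, 0.4]
grip_width: 0.0919
t 4.4 pos [ 0.4944 -0.2554  0.1339] yaw 29.07 tilt z [-4.6e-03  9.0e-04 -1.0e+00] q7 0.606 w 0.0919 F [0.08 0.03 0.43] Tq [ 0.033 -0.104 -0.041]
shift units [-0.002 -0.011  0.018]
turn units [-0.0225   0.025   -0.11625]
```

Now close gently, at 8 N first, and check for self-centring.

```bash
python3 -m creep '[[[0,0,0],[0,0,0],0.6],[[0,0,0],[0,0,0],0.8],[[0,0,0],[0,0,0],0.9],[[0,0,0],[0,0,0],1],[[0,0,0],[0,0,0],1],[[0,0,0],[0,0,0],1]]' 8; python3 go.py .494 -.255 .133 30
```

```text
time: 5.0
position: [0.4946, -0.2554, 0.1342]
tool_rot: [-3.039, -0.788, 0.006]
force: [0.9, 0.1, 0.0]
grip_width: 0.0488
t 5.0 pos [ 0.4946 -0.2554  0.1342] yaw 29.08 tilt z [-4.3e-03  8.0e-04 -1.0e+00] q7 0.606 w 0.0488 F [0.93 0.15 0.02] Tq [ 0.055 -0.149  0.025]
shift units [-0.005 -0.013  0.023]
turn units [-0.02     0.02375 -0.115  ]
```

```bash
python3 -m creep '[[[0,0,0],[0,0,0],1],[[0,0,0],[0,0,0],1],[[0,0,0],[0,0,0],1],[[0,0,0],[0,0,0],1]]' 8; python3 go.py;python3 -m creep '[[[0,0,0],[0,0,0],1],[[0,0,0],[0,0,0],1],[[0,0,0],[0,0,0],1]]' 8; python3 go.py
```

```text
time: 5.4
position: [0.4946, -0.2554, 0.1342]
tool_rot: [-3.039, -0.788, 0.006]
force: [0.5, 0.0, -0.3]
grip_width: 0.016
t 5.4 pos [ 0.4946 -0.2554  0.1342] yaw 29.08 tilt z [-4.3e-03  8.0e-04 -1.0e+00] q7 0.606 w 0.016 F [ 0.54  0.01 -0.33] Tq [ 0.057 -0.24   0.062]
time: 5.7
position: [0.4954, -0.2553, 0.1343]
tool_rot: [-3.039, -0.789, 0.004]
force: [0.8, 0.1, 0.2]
grip_width: 0.0143
t 5.7 pos [ 0.4954 -0.2553  0.1343] yaw 29.1 tilt z [-2.8e-03  9.0e-04 -1.0e+00] q7 0.606 w 0.0143 F [0.76 0.06 0.15] Tq [ 0.092 -0.334  0.002]
```

Bar gripped: the opening is 14.3 mm, as it should be, and side forces are near zero. I'll firm the grip to 35 N and turn anticlockwise in small steps.

```bash
python3 -m creep '[[[0,0,0],[0,0,0],1],[[0,0,0],[0,0,0],1]]' 35; python3 go.py;python3 -m creep '[[[0,0,0],[0,0,-0.4],1],[[0,0,0],[0,0,0],1]]'; python3 go.py; python3 -m creep '[[[0,0,0],[0,0,-0.4],1],[[0,0,0],[0,0,0],1]]'; python3 go.py
```

```text
time: 5.9
position: [0.4954, -0.2552, 0.1343]
tool_rot: [-3.039, -0.789, 0.004]
force: [1.0, -0.8, -0.4]
grip_width: 0.0138
t 5.9 pos [ 0.4954 -0.2552  0.1343] yaw 29.1 tilt z [-0.0028  0.001  -1.    ] q7 0.606 w 0.0138 F [ 0.99 -0.75 -0.44] Tq [ 0.118 -0.406  0.025]
time: 6.1
position: [0.4954, -0.2552, 0.1343]
tool_rot: [-3.016, -0.875, 0.003]
force: [1.6, 0.2, -0.5]
grip_width: 0.0137
t 6.1 pos [ 0.4954 -0.2552  0.1343] yaw 32.37 tilt z [-2.6e-03  9.0e-04 -1.0e+00] q7 0.653 w 0.0137 F [ 1.62  0.19 -0.52] Tq [ 0.11  -0.37  -0.074]
time: 6.3
position: [0.4955, -0.2552, 0.1343]
tool_rot: [-2.991, -0.956, 0.003]
force: [1.9, 1.1, -0.5]
grip_width: 0.0137
t 6.3 pos [ 0.4955 -0.2552  0.1343] yaw 35.46 tilt z [-0.0024  0.0012 -1.    ] q7 0.698 w 0.0137 F [ 1.86  1.07 -0.51] Tq [ 0.124 -0.481 -0.023]
```

```bash
python3 -m creep '[[[0,0,0],[0,0,-0.4],1],[[0,0,0],[0,0,0],1]]'; python3 go.py;python3 -m creep '[[[0,0,0],[0,0,-0.4],1],[[0,0,0],[0,0,0],1]]'; python3 go.py; python3 -m creep '[[[0,0,0],[0,0,-0.4],1],[[0,0,0],[0,0,0],1]]'; python3 go.py
```

```text
time: 6.5
position: [0.4955, -0.2551, 0.1343]
tool_rot: [-2.964, -1.034, 0.003]
force: [1.4, 0.6, -0.2]
grip_width: 0.0138
t 6.5 pos [ 0.4955 -0.2551  0.1343] yaw 38.46 tilt z [-0.0023  0.0014 -1.    ] q7 0.741 w 0.0138 F [ 1.43  0.6  -0.2 ] Tq [ 0.133 -0.452  0.006]
time: 6.7
position: [0.4956, -0.255, 0.1343]
tool_rot: [-2.937, -1.109, 0.002]
force: [0.1, 0.7, -1.2]
grip_width: 0.0137
t 6.7 pos [ 0.4956 -0.255   0.1343] yaw 41.39 tilt z [-0.0022  0.0016 -1.    ] q7 0.783 w 0.0137 F [ 0.06  0.71 -1.22] Tq [ 0.115 -0.395  0.097]
time: 6.9
position: [0.4956, -0.255, 0.1343]
tool_rot: [-2.908, -1.183, 0.002]
force: [1.0, 0.0, 0.0]
grip_width: 0.0137
t 6.9 pos [ 0.4956 -0.255   0.1343] yaw 44.29 tilt z [-0.0021  0.0016 -1.    ] q7 0.825 w 0.0137 F [1.03 0.04 0.02] Tq [ 0.086 -0.459  0.163]
```

```bash
for i in 1; do :; done; python3 -m creep '[[[0,0,0],[0,0,-0.35],1],[[0,0,0],[0,0,0],1]]'>/dev/null; python3 go.py;python3 -m creep '[[[0,0,0],[0,0,-0.35],1],[[0,0,0],[0,0,0],1]]'>/dev/null; python3 go.py; python3 -m creep '[[[0,0,0],[0,0,-0.35],1],[[0,0,0],[0,0,0],1]]'>/dev/null; python3 go.py; python3 -m creep '[[[0,0,0],[0,0,-0.35],1],[[0,0,0],[0,0,0],1]]'>/dev/null; python3 go.py
```

```text
t 7.1 pos [ 0.4957 -0.255   0.1343] yaw 46.72 tilt z [-0.0018  0.0016 -1.    ] q7 0.86 w 0.0136 F [ 2.03  0.75 -1.49] Tq [ 0.106 -0.485  0.014]
t 7.3 pos [ 0.4958 -0.2549  0.1343] yaw 49.13 tilt z [-0.0018  0.0018 -1.    ] q7 0.895 w 0.0138 F [ 1.89 -0.12 -0.65] Tq [ 0.149 -0.494  0.001]
t 7.5 pos [ 0.4958 -0.2549  0.1343] yaw 51.52 tilt z [-0.0017  0.0021 -1.    ] q7 0.93 w 0.0137 F [ 1.41  1.17 -1.29] Tq [ 0.144 -0.451 -0.152]
t 7.7 pos [ 0.4958 -0.2548  0.1343] yaw 53.93 tilt z [-0.0016  0.0024 -1.    ] q7 0.965 w 0.0139 F [ 2.36 -0.41 -1.  ] Tq [ 0.142 -0.509 -0.104]
```

A notch lies at about yaw 48; resistance reads negative. Carrying on.

```bash
python3 -m creep '[[[0,0,0],[0,0,-0.35],1],[[0,0,0],[0,0,0],1]]'>/dev/null; python3 go.py;python3 -m creep '[[[0,0,0],[0,0,-0.35],1],[[0,0,0],[0,0,0],1]]'>/dev/null; python3 go.py; python3 -m creep '[[[0,0,0],[0,0,-0.35],1],[[0,0,0],[0,0,0],1]]'>/dev/null; python3 go.py; python3 -m creep '[[[0,0,0],[0,0,-0.35],1],[[0,0,0],[0,0,0],1]]'>/dev/null; python3 go.py
```

```text
t 7.9 pos [ 0.4958 -0.2548  0.1343] yaw 56.36 tilt z [-0.0015  0.0025 -1.    ] q7 1.0 w 0.0138 F [ 2.31 -0.58 -0.  ] Tq [ 0.138 -0.484 -0.017]
t 8.1 pos [ 0.4958 -0.2547  0.1343] yaw 58.81 tilt z [-0.0014  0.0026 -1.    ] q7 1.036 w 0.0136 F [ 1.92  0.13 -0.85] Tq [ 0.13  -0.473 -0.   ]
t 8.3 pos [ 0.4959 -0.2547  0.1343] yaw 61.27 tilt z [-0.0014  0.0026 -1.    ] q7 1.071 w 0.014 F [ 2.38 -0.24 -1.48] Tq [ 0.153 -0.463  0.124]
t 8.5 pos [ 0.4959 -0.2546  0.1343] yaw 63.74 tilt z [-0.0013  0.0027 -1.    ] q7 1.107 w 0.014 F [ 1.13  0.68 -1.2 ] Tq [ 0.115 -0.519  0.198]
```

```bash
python3 -m creep '[[[0,0,0],[0,0,-0.35],1],[[0,0,0],[0,0,0],1]]'>/dev/null; python3 go.py;python3 -m creep '[[[0,0,0],[0,0,-0.3],1],[[0,0,0],[0,0,0],1]]'>/dev/null; python3 go.py; python3 -m creep '[[[0,0,0],[0,0,-0.25],1],[[0,0,0],[0,0,0],1]]'>/dev/null; python3 go.py; python3 -m creep '[[[0,0,0],[0,0,-0.25],1],[[0,0,0],[0,0,0],1]]'>/dev/null; python3 go.py
```

```text
t 8.7 pos [ 0.4959 -0.2545  0.1343] yaw 66.22 tilt z [-0.0013  0.0026 -1.    ] q7 1.142 w 0.0138 F [ 2.85  0.46 -1.03] Tq [ 0.169 -0.537  0.266]
t 8.9 pos [ 0.496  -0.2545  0.1343] yaw 68.24 tilt z [-0.0011  0.0027 -1.    ] q7 1.172 w 0.0138 F [ 2.79  0.7  -0.76] Tq [ 0.137 -0.537  0.016]
t 9.1 pos [ 0.496  -0.2544  0.1343] yaw 70.09 tilt z [-0.0011  0.0028 -1.    ] q7 1.199 w 0.0139 F [ 1.88  0.67 -1.13] Tq [ 0.201 -0.546 -0.011]
t 9.3 pos [ 0.496  -0.2544  0.1343] yaw 72.14 tilt z [-0.0011  0.0029 -1.    ] q7 1.229 w 0.0138 F [ 1.62  1.62 -1.28] Tq [ 0.239 -0.546 -0.209]
```

```bash
python3 -m creep '[[[0,0,0],[0,0,-0.2],1],[[0,0,0],[0,0,0],1]]'>/dev/null; python3 go.py;python3 -m creep '[[[0,0,0],[0,0,-0.2],1],[[0,0,0],[0,0,0],1]]'>/dev/null; python3 go.py
```

```text
t 9.5 pos [ 0.496  -0.2544  0.1343] yaw 73.84 tilt z [-0.0011  0.0031 -1.    ] q7 1.253 w 0.014 F [ 2.68  1.17 -0.79] Tq [ 0.207 -0.51  -0.081]
t 9.7 pos [ 0.496  -0.2543  0.1343] yaw 75.57 tilt z [-0.001   0.0032 -1.    ] q7 1.279 w 0.0136 F [ 1.62  1.82 -1.3 ] Tq [ 0.195 -0.581 -0.061]
```

Torque falls again past 73, so that was a ridge and not the stop. Continuing.

```bash
python3 -m creep '[[[0,0,0],[0,0,-0.3],1],[[0,0,0],[0,0,0],1]]'>/dev/null; python3 go.py;python3 -m creep '[[[0,0,0],[0,0,-0.3],1],[[0,0,0],[0,0,0],1]]'>/dev/null; python3 go.py; python3 -m creep '[[[0,0,0],[0,0,-0.3],1],[[0,0,0],[0,0,0],1]]'>/dev/null; python3 go.py; python3 -m creep '[[[0,0,0],[0,0,-0.3],1],[[0,0,0],[0,0,0],1]]'>/dev/null; python3 go.py
```

```text
t 9.9 pos [ 0.496  -0.2543  0.1343] yaw 78.06 tilt z [-9.0e-04  3.3e-03 -1.0e+00] q7 1.314 w 0.0137 F [ 1.49  1.24 -0.85] Tq [ 0.255 -0.584 -0.028]
t 10.1 pos [ 0.4961 -0.2542  0.1343] yaw 80.42 tilt z [-9.0e-04  3.3e-03 -1.0e+00] q7 1.349 w 0.0138 F [ 1.39  1.58 -1.57] Tq [ 0.195 -0.519  0.101]
t 10.3 pos [ 0.496  -0.2541  0.1343] yaw 82.7 tilt z [-9.0e-04  3.3e-03 -1.0e+00] q7 1.382 w 0.0136 F [ 1.75  0.84 -1.24] Tq [ 0.23  -0.504  0.166]
t 10.5 pos [ 0.4961 -0.254   0.1343] yaw 84.91 tilt z [-9.0e-04  3.3e-03 -1.0e+00] q7 1.414 w 0.014 F [ 1.97  0.22 -0.81] Tq [ 0.225 -0.532  0.118]
```

```bash
python3 -m creep '[[[0,0,0],[0,0,-0.25],1],[[0,0,0],[0,0,0],1]]'>/dev/null; python3 go.py;python3 -m creep '[[[0,0,0],[0,0,-0.2],1],[[0,0,0],[0,0,0],1]]'>/dev/null; python3 go.py; python3 -m creep '[[[0,0,0],[0,0,-0.15],1],[[0,0,0],[0,0,0],1]]'>/dev/null; python3 go.py; python3 -m creep '[[[0,0,0],[0,0,-0.15],1],[[0,0,0],[0,0,0],1]]'>/dev/null; python3 go.py
```

```text
t 10.7 pos [ 0.4961 -0.254   0.1343] yaw 86.85 tilt z [-8.0e-04  3.3e-03 -1.0e+00] q7 1.442 w 0.0139 F [ 2.26  1.13 -2.52] Tq [ 0.295 -0.525 -0.012]
t 10.9 pos [ 0.4961 -0.2541  0.1343] yaw 88.42 tilt z [-7.0e-04  3.6e-03 -1.0e+00] q7 1.465 w 0.0137 F [ 1.85  1.59 -0.95] Tq [ 0.382 -0.585 -0.584]
t 11.1 pos [ 0.4961 -0.2541  0.1343] yaw 89.59 tilt z [-7.0e-04  4.3e-03 -1.0e+00] q7 1.483 w 0.014 F [ 1.52  1.43 -1.51] Tq [ 0.464 -0.576 -0.822]
t 11.3 pos [ 0.496  -0.2541  0.1343] yaw 90.82 tilt z [-8.0e-04  4.6e-03 -1.0e+00] q7 1.501 w 0.0145 F [ 2.09  2.55 -0.75] Tq [ 0.433 -0.584 -0.99 ]
```

The stop is found: torque climbs hard past yaw 87 (0.99 N m at the last step, so I back off at once). By yaw, rest 0 is about 87, click 1 about 69.5, click 2 about 48 and click 3 (the start) about 29. So click 4 should be at about 6–12.

```bash
python3 -m creep '[[[0,0,0],[0,0,0.4],1],[[0,0,0],[0,0,0],1]]'>/dev/null; python3 go.py;python3 -m creep '[[[0,0,0],[0,0,0.15],1],[[0,0,0],[0,0,0],1]]'>/dev/null; python3 go.py; python3 -m creep '[[[0,0,0],[0,0,0.3],1],[[0,0,0],[0,0,0],1]]'>/dev/null; python3 go.py; python3 -m creep '[[[0,0,0],[0,0,0.3],1],[[0,0,0],[0,0,0],1]]'>/dev/null; python3 go.py
python3 - <<'E'
from h import *
crop("top",305,175,380,260,7,"pics/t5.png")
crop("side",260,120,345,210,6,"pics/s5.png")
E
```

```text
t 11.5 pos [ 0.496  -0.2541  0.1343] yaw 87.63 tilt z [-9.0e-04  4.4e-03 -1.0e+00] q7 1.455 w 0.014 F [ 1.6   1.67 -1.06] Tq [ 0.282 -0.523  0.046]
t 11.7 pos [ 0.496  -0.254   0.1343] yaw 86.56 tilt z [-9.0e-04  3.8e-03 -1.0e+00] q7 1.438 w 0.0138 F [ 1.75  1.94 -1.61] Tq [ 0.251 -0.544  0.018]
t 11.9 pos [ 0.496  -0.2541  0.1343] yaw 84.26 tilt z [-0.0011  0.0034 -1.    ] q7 1.404 w 0.0136 F [ 0.89  1.47 -0.98] Tq [ 0.215 -0.586  0.116]
t 12.1 pos [ 0.496  -0.2541  0.1343] yaw 82.03 tilt z [-0.0012  0.003  -1.    ] q7 1.372 w 0.0138 F [ 2.06  2.   -2.12] Tq [ 0.264 -0.518  0.094]
```

View pics/t5.png

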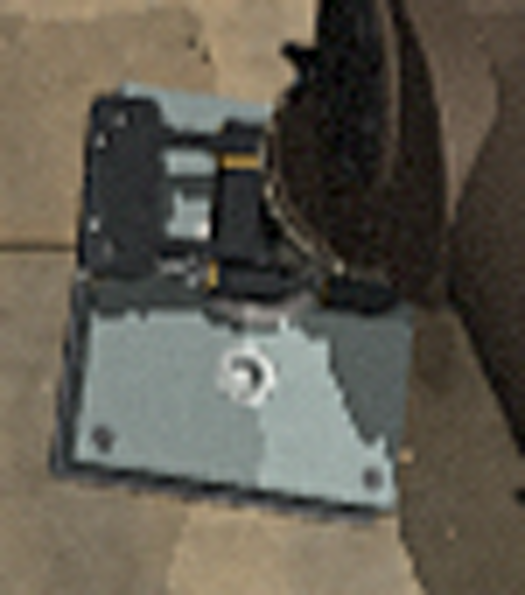

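View pics/s5.png

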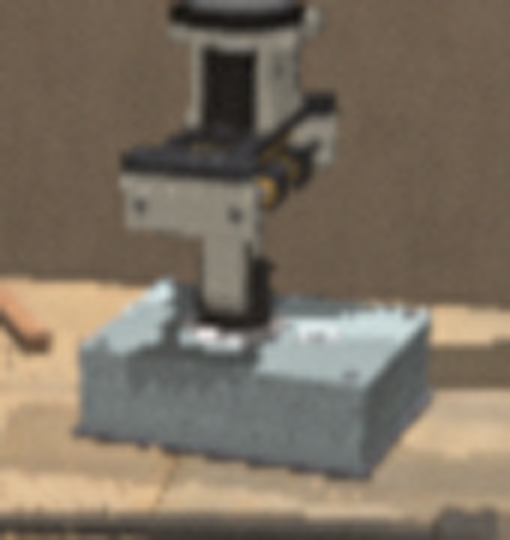

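The head's corners have not moved: (77,465) and (393,511) in t5. Now clockwise.

```bash
python3 -m creep '[[[0,0,0],[0,0,0.5],1],[[0,0,0],[0,0,0.5],1],[[0,0,0],[0,0,0.4],1],[[0,0,0],[0,0,0],1]]'>/dev/null; python3 go.py;python3 -m creep '[[[0,0,0],[0,0,0.5],1],[[0,0,0],[0,0,0],1]]'>/dev/null; python3 go.py; python3 -m creep '[[[0,0,0],[0,0,0.5],1],[[0,0,0],[0,0,0.5],1],[[0,0,0],[0,0,0],1]]'>/dev/null; python3 go.py; python3 -m creep '[[[0,0,0],[0,0,0.5],1],[[0,0,0],[0,0,0.5],1],[[0,0,0],[0,0,0],1]]'>/dev/null; python3 go.py
```

```text
t 12.6 pos [ 0.4959 -0.2544  0.1343] yaw 70.85 tilt z [-0.0012  0.003  -1.    ] q7 1.21 w 0.0138 F [ 2.03  0.06 -0.2 ] Tq [ 0.238 -0.565 -0.088]
t 12.8 pos [ 0.4959 -0.2545  0.1343] yaw 67.07 tilt z [-0.0014  0.0028 -1.    ] q7 1.155 w 0.0139 F [ 2.59  0.03 -1.32] Tq [ 0.174 -0.569  0.183]
t 13.1 pos [ 0.4958 -0.2547  0.1343] yaw 59.49 tilt z [-0.0017  0.0025 -1.    ] q7 1.045 w 0.014 F [ 1.39  1.66 -1.14] Tq [ 0.229 -0.552 -0.025]
t 13.4 pos [ 0.4957 -0.2549  0.1343] yaw 51.97 tilt z [-0.002   0.0024 -1.    ] q7 0.937 w 0.0137 F [ 1.06  1.1  -0.71] Tq [ 0.256 -0.563 -0.211]
```

Consistent with notch 1 at about 69.5 and notch 2 at about 48. On to notches 3 and 4.

```bash
python3 -m creep '[[[0,0,0],[0,0,0.5],1],[[0,0,0],[0,0,0],1]]'>/dev/null; python3 go.py;python3 -m creep '[[[0,0,0],[0,0,0.5],1],[[0,0,0],[0,0,0],1]]'>/dev/null; python3 go.py; python3 -m creep '[[[0,0,0],[0,0,0.5],1],[[0,0,0],[0,0,0.5],1],[[0,0,0],[0,0,0],1]]'>/dev/null; python3 go.py; python3 -m creep '[[[0,0,0],[0,0,0.4],1],[[0,0,0],[0,0,0],1]]'>/dev/null; python3 go.py;python3 -m creep '[[[0,0,0],[0,0,0.4],1],[[0,0,0],[0,0,0],1]]'>/dev/null; python3 go.py;python3 -m creep '[[[0,0,0],[0,0,0.4],1],[[0,0,0],[0,0,0],1]]'>/dev/null; python3 go.py
```

```text
t 13.6 pos [ 0.4957 -0.2549  0.1343] yaw 48.42 tilt z [-0.0022  0.0025 -1.    ] q7 0.886 w 0.0139 F [ 1.48  0.55 -1.2 ] Tq [ 0.123 -0.483  0.02 ]
t 13.8 pos [ 0.4956 -0.255   0.1343] yaw 44.94 tilt z [-0.0025  0.0022 -1.    ] q7 0.835 w 0.0138 F [ 1.63  1.02 -0.04] Tq [ 0.123 -0.454  0.139]
t 14.1 pos [ 0.4954 -0.2551  0.1343] yaw 37.63 tilt z [-0.003  0.002 -1.   ] q7 0.73 w 0.0138 F [0.9  1.19 0.01] Tq [ 0.173 -0.515 -0.124]
t 14.3 pos [ 0.4954 -0.2552  0.1343] yaw 34.95 tilt z [-0.0031  0.0019 -1.    ] q7 0.691 w 0.0139 F [ 0.45  0.46 -0.22] Tq [ 0.192 -0.504 -0.152]
t 14.5 pos [ 0.4954 -0.2552  0.1343] yaw 32.25 tilt z [-0.0032  0.0019 -1.    ] q7 0.652 w 0.0138 F [1.69 0.77 0.03] Tq [ 0.128 -0.41  -0.025]
t 14.7 pos [ 0.4954 -0.2552  0.1343] yaw 29.54 tilt z [-0.0034  0.0018 -1.    ] q7 0.613 w 0.0138 F [ 2.02  0.91 -0.37] Tq [ 0.12  -0.473  0.039]
```

Notch 3 is at about yaw 30. One more click.

```bash
python3 -m creep '[[[0,0,0],[0,0,0.5],1],[[0,0,0],[0,0,0],1]]'>/dev/null; python3 go.py;python3 -m creep '[[[0,0,0],[0,0,0.5],1],[[0,0,0],[0,0,0],1]]'>/dev/null; python3 go.py; python3 -m creep '[[[0,0,0],[0,0,0.4],1],[[0,0,0],[0,0,0],1]]'>/dev/null; python3 go.py;python3 -m creep '[[[0,0,0],[0,0,0.4],1],[[0,0,0],[0,0,0],1]]'>/dev/null; python3 go.py;python3 -m creep '[[[0,0,0],[0,0,0.3],1],[[0,0,0],[0,0,0],1]]'>/dev/null; python3 go.py
```

```text
t 14.9 pos [ 0.4953 -0.2552  0.1343] yaw 26.01 tilt z [-0.0037  0.0015 -1.    ] q7 0.562 w 0.0139 F [ 1.16  0.46 -0.15] Tq [ 0.142 -0.428  0.116]
t 15.1 pos [ 0.4952 -0.2553  0.1343] yaw 22.48 tilt z [-0.004   0.0013 -1.    ] q7 0.511 w 0.0138 F [0.47 0.81 0.38] Tq [ 0.137 -0.46   0.007]
t 15.3 pos [ 0.4952 -0.2553  0.1343] yaw 19.78 tilt z [-0.0042  0.0011 -1.    ] q7 0.472 w 0.0139 F [1.41 0.03 0.86] Tq [ 0.264 -0.449 -0.008]
t 15.5 pos [ 0.4951 -0.2553  0.1342] yaw 17.03 tilt z [-0.0044  0.0012 -1.    ] q7 0.432 w 0.0137 F [ 0.57  0.31 -0.36] Tq [ 0.213 -0.457 -0.163]
t 15.7 pos [ 0.495  -0.2553  0.1343] yaw 15.08 tilt z [-0.0046  0.0011 -1.    ] q7 0.404 w 0.0138 F [0.46 0.29 0.26] Tq [ 0.169 -0.391 -0.231]
```

```bash
python3 -m creep '[[[0,0,0],[0,0,0.3],1],[[0,0,0],[0,0,0],1]]'>/dev/null; python3 go.py;python3 -m creep '[[[0,0,0],[0,0,0.2],1],[[0,0,0],[0,0,0],1]]'>/dev/null; python3 go.py
```

```text
t 15.9 pos [ 0.495  -0.2554  0.1343] yaw 13.08 tilt z [-0.0047  0.0011 -1.    ] q7 0.375 w 0.0135 F [1.4  0.7  0.27] Tq [ 0.143 -0.369 -0.213]
t 16.1 pos [ 0.495  -0.2554  0.1343] yaw 11.68 tilt z [-0.0047  0.0011 -1.    ] q7 0.355 w 0.0139 F [ 0.58 -0.27 -0.1 ] Tq [ 0.169 -0.423 -0.031]
```

Torque is near zero at yaw 11.7, so that is notch 4. I'll release and lift.

```bash
python3 -m creep '[[[0,0,0],[0,0,0.05],0.7],[[0,0,0],[0,0,0],0.5],[[0,0,0],[0,0,0],0.4],[[0,0,0],[0,0,0],0.4],[[0,0,0],[0,0,0],0.4]]'>/dev/null; python3 go.py;python3 -m creep '[[[0,0,-0.3],[0,0,0],0.4],[[0,0,-0.6],[0,0,0],0.3],[[0,0,-0.9],[0,0,0],0.2],[[0,0,-0.9],[0,0,0],0],[[0,0,0],[0,0,0],0]]'>/dev/null; python3 go.py .4825 .175 .24 -25
```

```text
t 16.6 pos [ 0.4939 -0.2557  0.1338] yaw 11.41 tilt z [-7.e-03  9.e-04 -1.e+00] q7 0.351 w 0.0493 F [ 0.08 -0.59 -0.35] Tq [ 0.013 -0.154  0.038]
t 17.1 pos [ 0.494  -0.2553  0.272 ] yaw 11.49 tilt z [-0.0111  0.0032 -0.9999] q7 0.431 w 0.0822 F [1.23 0.04 0.49] Tq [-0.034 -0.24  -0.008]
shift units [ 1.495 -8.477  0.671]
turn units [-0.01375  0.0825   4.56125]
```

```bash
cat > m2.py <<'E'
from h import *
T=camera("top");S=camera("side")
cp=lambda u,x0,y0,f:np.array([x0+(u[0]+.5)/f-.5,y0+(u[1]+.5)/f-.5])
a=[atz(T,cp(u,180,195,10),.042) for u in[(122,135),(350,135),(347,360),(122,360)]];print(np.round(a,4),np.mean(a,0).round(4))
b=[atz(S,cp(u,245,205,10),.042) for u in[(147,322),(420,358),(472,240),(210,208)]];print(np.round(b,4),np.mean(b,0).round(4))
print(tri(T,cp((220,230),180,195,10),S,cp((315,130),245,205,10)))
print("collar",tri(T,cp((231,244),180,195,10),S,cp((314,274),245,205,10)))
for u in[(160,130),(200,145),(240,125)]: print(atz(T,u,.1)[:2],atz(T,u,.25)[:2])
E
python3 m2.py
python3 - <<'E'
from h import *
crop("top",290,170,390,260,6,"pics/t6.png")
crop("side",260,140,345,210,7,"pics/s6.png")
E
```

```text
[[0.5191 0.2111 0.042 ]
 [0.5174 0.1398 0.042 ]
 [0.4468 0.1409 0.042 ]
 [0.4484 0.2105 0.042 ]] [0.4829 0.1756 0.042 ]
[[0.5187 0.2067 0.042 ]
 [0.449  0.2101 0.042 ]
 [0.4478 0.1435 0.042 ]
 [0.5184 0.1403 0.042 ]] [0.4835 0.1752 0.042 ]
(array([0.48247887, 0.17481565, 0.08377242]), array([-0.02134318, -0.1382899 ]), array([0.17482015, 0.03292812]))
collar (array([0.48308149, 0.17649728, 0.04452823]), array([0.0188374 , 0.12620147]), array([-0.16246439, -0.03023552]))
[0.75755413 0.30294443] [0.70048954 0.26670576]
[0.7058082  0.17838174] [0.65517289 0.15761962]
[0.76838416 0.0539615 ] [0.70997397 0.04865823]
```

View pics/t6.png

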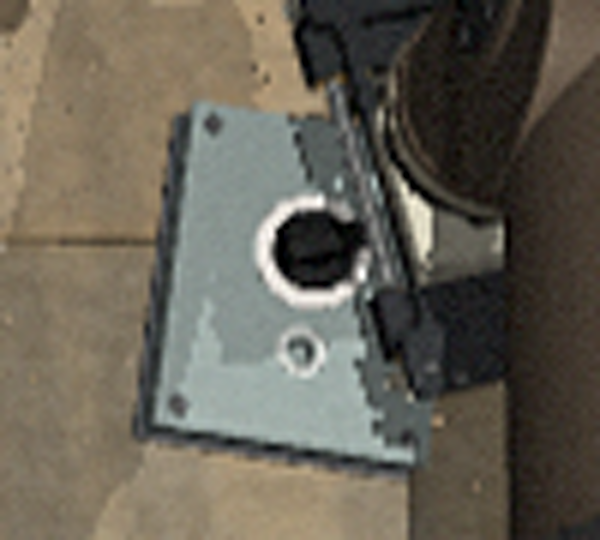

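View pics/s6.png

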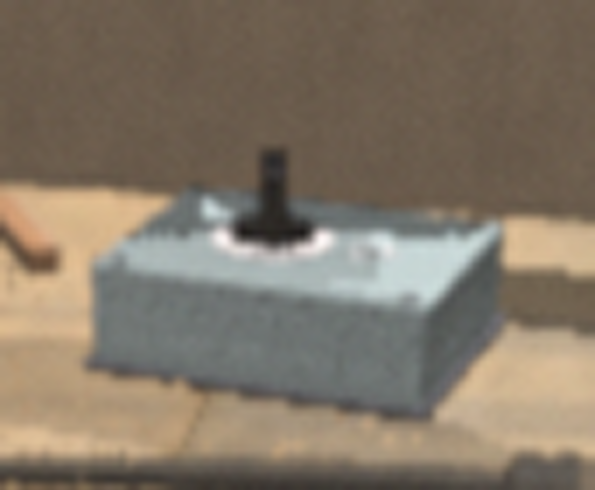

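The knob stands free at bar angle about -79° and the head is unmoved. Pin axis is (0.483, 0.1755), with pin top, collar and block centre agreeing within 1.5 mm. Moving there.

```bash
python3 -m creep '[[[0.14,-0.77,0],[0,0,0],0],[[0.14,-0.77,0],[0,0,0],0],[[0.14,-0.77,0],[0,0,0],0],[[0.14,-0.77,0],[0,0,0],0],[[0.14,-0.77,0],[0,0,0],0],[[0.14,-0.77,0],[0,0,0],0],[[0.14,-0.77,0],[0,0,0],0],[[0.14,-0.77,0],[0,0,0],0],[[0.14,-0.77,0],[0,0,0],0],[[0.14,-0.77,0],[0,0,0],0],[[0.1,-0.7,0],[0,0,0],0]]'; python3 go.py .483 .1755 .22 80
```

```text
time: 18.4
position: [0.474, 0.1794, 0.2517]
tool_rot: [-3.115, -0.294, 0.077]
force: [0.1, -0.1, 0.5]
grip_width: 0.0919
t 18.4 pos [0.474  0.1794 0.2517] yaw 10.81 tilt z [-0.0498  0.0067 -0.9987] q7 -0.46 w 0.0919 F [ 0.08 -0.13  0.52] Tq [ 0.01  -0.191 -0.015]
shift units [0.191 0.121 0.624]
turn units [-0.30625  0.23    -8.65   ]
```

```bash
python3 -m creep '[[[0,0,0],[0,0,-0.95],0],[[0,0,0],[0,0,-0.95],0],[[0,0,0],[0,0,-0.95],0],[[0,0,0],[0,0,-0.95],0],[[0,0,0],[0,0,-0.95],0],[[0,0,0],[0,0,-0.95],0],[[0,0,0],[0,0,-0.95],0],[[0,0,0],[0,0,-0.9],0],[[0,0,0],[0,0,-0.5],0],[[0,0,0],[0,0,0],0]]'; python3 go.py .483 .1755 .2 80
```

```text
time: 19.4
position: [0.4648, 0.1847, 0.2364]
tool_rot: [-2.389, -1.957, 0.089]
force: [0.9, -0.7, 0.7]
grip_width: 0.0919
t 19.4 pos [0.4648 0.1847 0.2364] yaw 78.68 tilt z [-0.0774  0.0036 -0.997 ] q7 0.57 w 0.0919 F [ 0.85 -0.7   0.71] Tq [ 0.094 -0.211 -0.006]
shift units [-0.099  0.448  0.697]
turn units [-0.55    0.0775 -0.1675]
```

Tilt has drifted, so I'll correct it, then descend part way and look.

```bash
python3 -m creep '[[[-0.1,0.3,0.3],[-0.4,0.05,-0.1],0],[[0,0.15,0.2],[-0.15,0,0],0],[[0,0,0],[0,0,0],0]]' >/dev/null; python3 go.py .483 .1755 .18 80; python3 -m creep '[[[0,0,0],[0,0,0],0],[[0,0,0],[0,0,0],0]]' >/dev/null; python3 go.py .483 .1755 .18 80
```

```text
t 19.7 pos [0.4836 0.1746 0.2067] yaw 79.14 tilt z [-0.0033 -0.0046 -1.    ] q7 0.534 w 0.0921 F [-0.4   0.16 -0.04] Tq [ 0.039 -0.122  0.001]
shift units [ 0.018 -0.015  0.533]
turn units [-0.0175   0.03625 -0.1075 ]
t 19.9 pos [0.4827 0.1747 0.2061] yaw 79.03 tilt z [-0.0065 -0.0048 -1.    ] q7 0.533 w 0.0916 F [-0.56 -0.87  0.3 ] Tq [ 0.131 -0.143 -0.011]
shift units [0.02  0.006 0.523]
turn units [-0.03875  0.0425  -0.12125]
```

```bash
python3 -m creep '[[[0.02,0,0.4],[-0.05,0.04,-0.1],0],[[0,0,0.4],[0,0,0],0],[[0,0,0.3],[0,0,0],0],[[0,0,0],[0,0,0],0]]' >/dev/null; python3 go.py .483 .1755 .117 80;python3 - <<'E'
from h import *
crop("top",160,180,250,255,6,"pics/t7.png")
crop("side",235,165,315,265,5,"pics/s7.png")
E
```

```text
t 20.3 pos [0.4834 0.1769 0.1517] yaw 79.72 tilt z [ 0.0034  0.0014 -1.    ] q7 0.47 w 0.0917 F [-0.05  0.05  1.01] Tq [ 0.105 -0.115 -0.02 ]
shift units [-0.03  -0.004  0.694]
turn units [ 0.0225  -0.01375 -0.035  ]
```

View pics/s7.png

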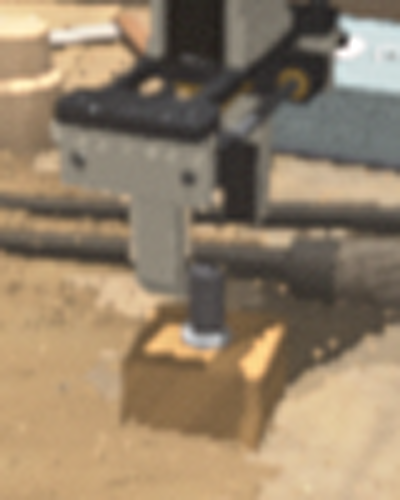

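View pics/t7.png

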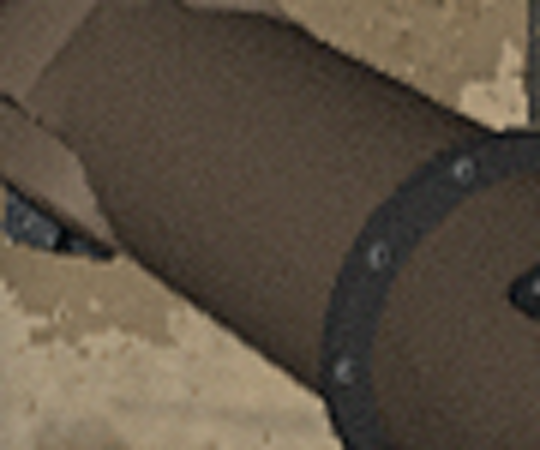

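The fingers straddle the pin, which sits at about (205,300) in s7 between the finger tips at about (160,290) and (245,215). Descending and gripping.

```bash
python3 -m creep '[[[-0.03,0,0.4],[0,0,0],0],[[0,0,0.25],[0,0,0],0],[[0,0,0.05],[0,0,0],0],[[0,0,0],[0,0,0],0]]' >/dev/null; python3 go.py .483 .1755 .117 80
```

```text
t 20.8 pos [0.4863 0.1776 0.1211] yaw 79.68 tilt z [ 0.011   0.0046 -0.9999] q7 0.426 w 0.0918 F [0.54 0.51 0.84] Tq [ 0.102 -0.128 -0.024]
shift units [-0.054 -0.058  0.081]
turn units [ 0.07125 -0.04625 -0.04   ]
```

```bash
python3 -m creep '[[[-0.05,-0.05,0.06],[0.08,-0.05,0],0],[[0,0,0],[0,0,0],0.4],[[0,0,0],[0,0,0],0.6]]' 8 >/dev/null; python3 go.py .483 .1755 .117 80; python3 -m creep '[[[0,0,0],[0,0,0],0.9],[[0,0,0],[0,0,0],0.9],[[0,0,0],[0,0,0],0.9],[[0,0,0],[0,0,0],0.9],[[0,0,0],[0,0,0],0.9],[[0,0,0],[0,0,0],0.9],[[0,0,0],[0,0,0],0.9],[[0,0,0],[0,0,0],0.9]]' 8 >/dev/null; python3 go.py .483 .1755 .117 80
```

```text
t 21.1 pos [0.4838 0.176  0.1194] yaw 79.68 tilt z [-6.e-04 -1.e-04 -1.e+00] q7 0.43 w 0.0801 F [-0.31  0.53 -0.04] Tq [ 0.109 -0.143 -0.01 ]
shift units [-0.012 -0.015  0.047]
turn units [-0.00375  0.00125 -0.04   ]
t 21.9 pos [0.4841 0.1762 0.12  ] yaw 79.67 tilt z [ 5.e-04  5.e-04 -1.e+00] q7 0.43 w 0.0179 F [ 0.84  0.74 -1.24] Tq [ 0.259 -0.207  0.006]
shift units [-0.018 -0.02   0.061]
turn units [ 0.0025  -0.00375 -0.04125]
```

Pin gripped at 17.9 mm opening. I'll firm the grip to 20 N and lift straight up.

```bash
python3 -m creep '[[[0,0,0],[0,0,0],1],[[0,0,0],[0,0,0],1],[[0,0,-0.3],[0,0,0],1],[[0,0,-0.5],[0,0,0],1],[[0,0,-0.6],[0,0,0],1],[[0,0,-0.7],[0,0,0],1],[[0,0,-0.6],[0,0,0],1],[[0,0,0],[0,0,0],1]]' 20 >/dev/null; python3 go.py .443 -.246 .26 80;python3 - <<'E'
from h import *
crop("side",225,145,315,265,5,"pics/s8.png")
E
```

```text
t 22.7 pos [0.4827 0.1772 0.2642] yaw 79.85 tilt z [-0.0018  0.0015 -1.    ] q7 0.605 w 0.0174 F [ 0.91  0.18 -1.11] Tq [ 0.102 -0.144  0.008]
shift units [-8.471  0.71   0.072]
turn units [-0.015   -0.00875 -0.01875]
```

View pics/s8.png

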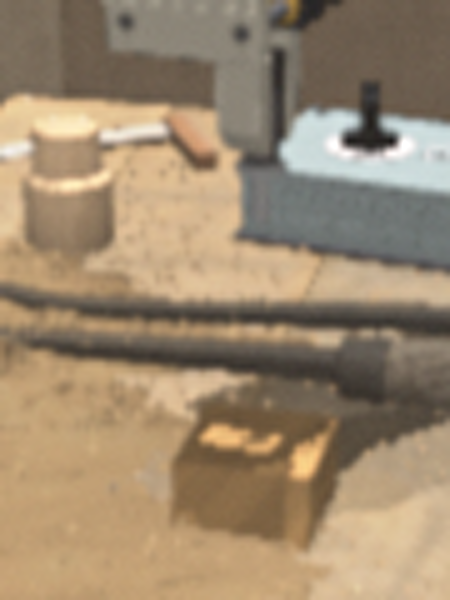

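The rest is empty and the opening is 17.4 mm, so the pin is held. Transferring it above the bore.

```bash
python3 -m creep '[[[-0.5,0.05,0],[0,0,0],1],[[-0.75,0.07,0],[0,0,0],1],[[-0.75,0.07,0],[0,0,0],1],[[-0.75,0.07,0],[0,0,0],1],[[-0.75,0.07,0],[0,0,0],1],[[-0.75,0.07,0],[0,0,0],1],[[-0.75,0.07,0],[0,0,0],1],[[-0.75,0.07,0],[0,0,0],1],[[-0.75,0.07,0],[0,0,0],1],[[-0.7,0.04,0],[0,0,0],1],[[-0.4,0,0],[0,0,0],1],[[0,0,0],[0,0,0],1]]' >/dev/null; python3 go.py .443 -.246 .24 80
```

```text
t 23.95 pos [ 0.4373 -0.218   0.2552] yaw 80.07 tilt z [-0.0207  0.0041 -0.9998] q7 1.461 w 0.0172 F [-0.29  0.74 -1.1 ] Tq [ 0.081 -0.15  -0.015]
shift units [-0.532  0.214  0.3  ]
turn units [-0.15125 -0.00375  0.00875]
```

```bash
python3 -m creep '[[[-0.5,0.2,0],[-0.15,0,0],1],[[0,0,0.1],[0,0,0],1],[[0,0,0],[0,0,0],1],[[0,0,0],[0,0,0],1]]' >/dev/null; python3 go.py .443 -.246 .20 80;python3 - <<'E'
from h import *
crop("top",305,175,380,260,7,"pics/t9.png")
crop("side",260,110,345,210,6,"pics/s9.png")
E
```

```text
t 24.35 pos [ 0.4414 -0.2422  0.2479] yaw 80.15 tilt z [-0.0039  0.004  -1.    ] q7 1.497 w 0.0173 F [-0.15  0.32 -1.03] Tq [ 0.12  -0.167 -0.01 ]
shift units [-0.072  0.048  0.958]
turn units [-0.0325  -0.02375  0.01875]
```

View pics/s9.png

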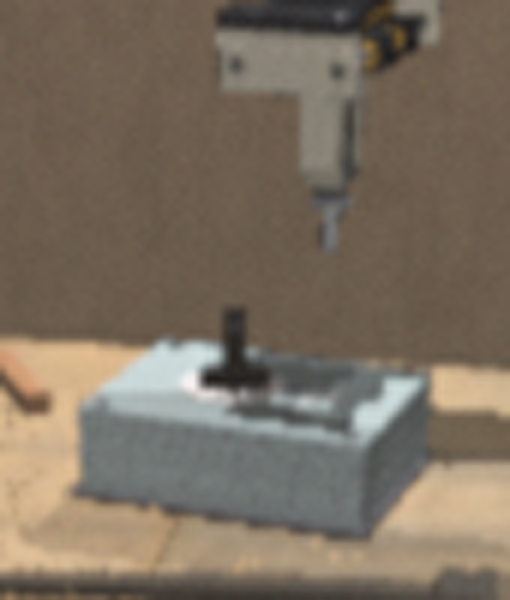

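View pics/t9.png

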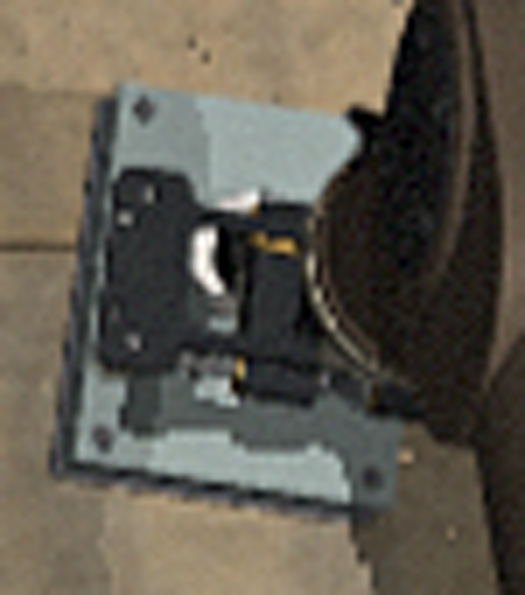

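The pin is held upright, collar just below the finger tips, shank tip at (330,248) in s9. Lowering to just above the bore.

```bash
python3 -m creep '[[[-0.07,0.05,0.4],[-0.03,-0.02,0],1],[[0,0,0.4],[0,0,0],1],[[0,0,0.3],[0,0,0],1],[[0,0,0.1],[0,0,0],1],[[0,0,0],[0,0,0],1]]' >/dev/null; python3 go.py .443 -.246 .175 80
```

```text
t 24.95 pos [ 0.4452 -0.2427  0.1881] yaw 80.48 tilt z [ 2.7e-03 -8.0e-04 -1.0e+00] q7 1.428 w 0.0173 F [ 0.6   0.18 -0.37] Tq [-0.022 -0.158  0.008]
shift units [-0.072 -0.032  0.262]
turn units [0.02   0.0025 0.06  ]
```

```bash
python3 -m creep '[[[-0.08,-0.03,0.15],[0,0,0],1],[[0,0,0],[0,0,0],1],[[0,0,0],[0,0,0],1]]' >/dev/null; python3 go.py .443 -.246 .175 80;python3 - <<'E'
from h import *
s=state();S=camera("side")
p=np.array(s["position"])
x0,y0,f=275,140,12
im=cv2.resize(S["image"][y0:190,x0:335],None,fx=f,fy=f,interpolation=cv2.INTER_CUBIC)
for X,col in((p-[0,0,.105],(0,0,255)),(p-[0,0,.078],(0,255,0)),((.4428,-.246,.056),(255,0,0)),((p[0],p[1],.056),(0,255,255))):
    q=((proj(S,X)-[x0,y0]+.5)*f-.5).astype(int); cv2.circle(im,tuple(int(v) for v in q),4,col,-1); print(q)
cv2.imwrite("pics/s10.png",im)
E
```

```text
t 25.25 pos [ 0.4438 -0.2465  0.1817] yaw 80.53 tilt z [ 0.0047 -0.002  -1.    ] q7 1.428 w 0.0175 F [-0.4  -0.14 -0.96] Tq [ 0.09  -0.157 -0.057]
shift units [ 0.007 -0.018  0.134]
turn units [0.035   0.0075  0.06625]
[457 370]
[461 279]
[458 439]
[455 438]
```

View pics/s10.png

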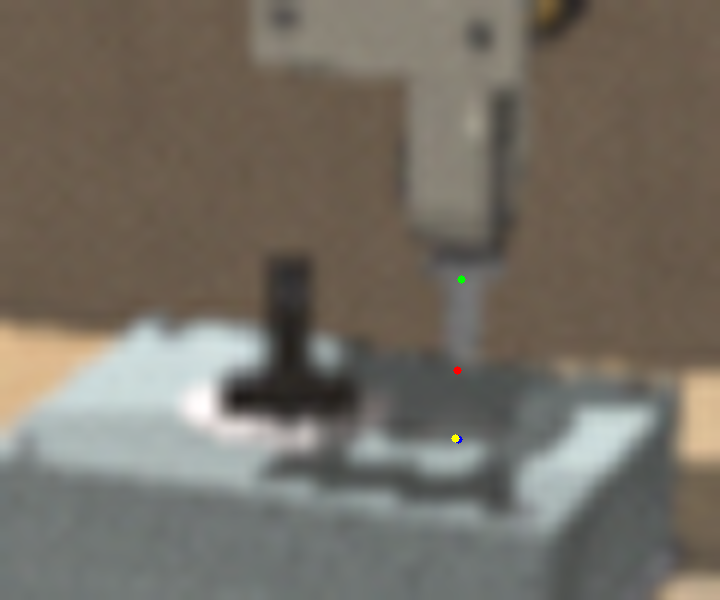

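The shank is at column about 462, against 459 predicted from the TCP and 458 for the bore. So the pin sits about 1 mm nearer the robot than the TCP, and TCP (0.4438,-0.246) centres it. Lowering in small steps with the force watched.

```bash
python3 -m creep '[[[0.01,0,0.12],[0.04,0,0],1],[[0,0,0.1],[0,0,0],1],[[0,0,0],[0,0,0],1]]' 15 >/dev/null; python3 go.py .4438 -.246 .16 80; python3 -m creep '[[[0,0,0],[0,0,0],1]]' >/dev/null; python3 go.py .4438 -.246 .16 80
```

```text
t 25.6 pos [ 0.444  -0.2464  0.1704] yaw 80.49 tilt z [-5.0e-04 -1.8e-03 -1.0e+00] q7 1.412 w 0.0176 F [ 0.63  0.22 -1.26] Tq [ 0.078 -0.151 -0.006]
shift units [ 0.008 -0.006  0.208]
turn units [-0.00125  0.0125   0.06125]
t 25.7 pos [ 0.444  -0.2463  0.1702] yaw 80.49 tilt z [-8.0e-04 -1.6e-03 -1.0e+00] q7 1.412 w 0.0176 F [ 0.23 -0.03 -1.25] Tq [ 0.067 -0.124 -0.022]
shift units [ 0.006 -0.005  0.204]
turn units [-0.00375  0.01125  0.06125]
```

```bash
python3 -m creep '[[[0.01,0,0.1],[0,0,0],1],[[0,0,0.05],[0,0,0],1]]' >/dev/null; python3 go.py .4438 -.246 .16 80; python3 -m creep '[[[0,0,0.06],[0,0,0],1],[[0,0,0],[0,0,0],1]]' >/dev/null; python3 go.py .4438 -.246 .16 80;  python3 -m creep '[[[0,0,0.06],[0,0,0],1],[[0,0,0],[0,0,0],1]]' >/dev/null; python3 go.py .4438 -.246 .16 80
```

```text
t 25.9 pos [ 0.4443 -0.2459  0.1625] yaw 80.49 tilt z [-2.0e-04 -1.8e-03 -1.0e+00] q7 1.401 w 0.0175 F [-0.44 -0.18  0.35] Tq [ 0.084 -0.193 -0.046]
shift units [-0.004 -0.01   0.05 ]
turn units [0.00125 0.0125  0.06125]
t 26.1 pos [ 0.4441 -0.2457  0.1587] yaw 80.5 tilt z [-7.0e-04 -1.5e-03 -1.0e+00] q7 1.396 w 0.0173 F [ 0.88 -0.53  0.17] Tq [ 0.091 -0.208 -0.005]
shift units [-0.007 -0.005 -0.025]
turn units [-0.00375  0.01125  0.0625 ]
t 26.3 pos [ 0.4441 -0.2457  0.1555] yaw 80.5 tilt z [-8.0e-04 -1.5e-03 -1.0e+00] q7 1.392 w 0.0177 F [-0.23  0.36 -0.8 ] Tq [ 0.089 -0.165  0.022]
shift units [-0.006 -0.005 -0.091]
turn units [-0.00375  0.01125  0.0625 ]
```

The tip is in the bore with no force. Continuing; a closed disc would stop it at TCP about 0.145, and home is about 0.134.

```bash
python3 -m creep '[[[0,0,0.06],[0,0,0],1],[[0,0,0],[0,0,0],1]]' >/dev/null; python3 go.py; python3 -m creep '[[[0,0,0.06],[0,0,0],1],[[0,0,0],[0,0,0],1]]' >/dev/null; python3 go.py;  python3 -m creep '[[[0,0,0.06],[0,0,0],1],[[0,0,0],[0,0,0],1]]' >/dev/null; python3 go.py;  python3 -m creep '[[[0,0,0.06],[0,0,0],1],[[0,0,0],[0,0,0],1]]' >/dev/null; python3 go.py
```

```text
t 26.5 pos [ 0.4442 -0.2458  0.1523] yaw 80.5 tilt z [-6.0e-04 -1.5e-03 -1.0e+00] q7 1.388 w 0.0175 F [ 0.14  0.89 -0.79] Tq [ 0.093 -0.084  0.008]
t 26.7 pos [ 0.4442 -0.2458  0.1491] yaw 80.5 tilt z [-6.0e-04 -1.5e-03 -1.0e+00] q7 1.384 w 0.0176 F [-0.86  0.31 -0.82] Tq [ 0.109 -0.15  -0.018]
t 26.9 pos [ 0.4442 -0.2458  0.1458] yaw 80.5 tilt z [-5.0e-04 -1.6e-03 -1.0e+00] q7 1.38 w 0.0175 F [ 0.21  0.08 -0.96] Tq [ 0.036 -0.135 -0.005]
t 27.1 pos [ 0.4442 -0.2458  0.1425] yaw 80.5 tilt z [-6.0e-04 -1.5e-03 -1.0e+00] q7 1.375 w 0.018 F [ 0.46 -0.47 -0.55] Tq [ 0.035 -0.114 -0.012]
```

```bash
python3 -m creep '[[[0,0,0.05],[0,0,0],1],[[0,0,0],[0,0,0],1]]' >/dev/null; python3 go.py; python3 -m creep '[[[0,0,0.05],[0,0,0],1],[[0,0,0],[0,0,0],1]]' >/dev/null; python3 go.py;  python3 -m creep '[[[0,0,0.04],[0,0,0],1],[[0,0,0],[0,0,0],1]]' >/dev/null; python3 go.py
```

```text
t 27.3 pos [ 0.4442 -0.2458  0.1398] yaw 80.5 tilt z [-5.0e-04 -1.6e-03 -1.0e+00] q7 1.372 w 0.0175 F [-0.12  0.56  0.26] Tq [ 0.129 -0.11  -0.013]
t 27.5 pos [ 0.4442 -0.2458  0.1371] yaw 80.5 tilt z [-5.0e-04 -1.6e-03 -1.0e+00] q7 1.368 w 0.0177 F [ 0.43  0.27 -1.41] Tq [ 0.1   -0.116 -0.005]
t 27.7 pos [ 0.4442 -0.2458  0.1349] yaw 80.5 tilt z [-5.0e-04 -1.6e-03 -1.0e+00] q7 1.365 w 0.0175 F [ 0.07  0.69 -0.97] Tq [ 0.119 -0.122  0.044]
```

It is well past the disc level, so the fourth click is right. Two fine steps until the collar seats, then release.

```bash
python3 -m creep '[[[0,0,0.02],[0,0,0],1],[[0,0,0],[0,0,0],1]]' >/dev/null; python3 go.py; python3 -m creep '[[[0,0,0.02],[0,0,0],1],[[0,0,0],[0,0,0],1]]' >/dev/null; python3 go.py
```

```text
t 27.9 pos [ 0.4444 -0.2458  0.134 ] yaw 80.5 tilt z [-2.0e-04 -1.7e-03 -1.0e+00] q7 1.364 w 0.017 F [ 1.26  0.85 -0.94] Tq [ 0.053 -0.141 -0.05 ]
t 28.1 pos [ 0.4446 -0.2458  0.1341] yaw 80.5 tilt z [-0.     -0.0027 -1.    ] q7 1.363 w 0.0178 F [ 0.18  1.31 -1.18] Tq [ 0.178 -0.088 -0.071]
```

```bash
python3 -m creep '[[[0,0,0],[0,0,0],0.7],[[0,0,0],[0,0,0],0.5],[[0,0,0],[0,0,0],0.4],[[0,0,0],[0,0,0],0.4],[[0,0,0],[0,0,0],0.4]]'>/dev/null; python3 go.py;python3 -m creep '[[[0,0,-0.3],[0,0,0],0.4],[[0,0,-0.6],[0,0,0],0.4],[[0,0,-0.9],[0,0,0],0.4],[[0,0,-0.9],[0,0,0],0.4],[[0,0,-0.5],[0,0,0],0.4],[[0,0,0],[0,0,0],0.4]]'>/dev/null; python3 go.py
python3 - <<'E'
from h import *
crop("top",290,170,390,260,6,"pics/t11.png")
crop("side",260,130,345,210,8,"pics/s11.png")
E
```

```text
t 28.6 pos [ 0.4447 -0.2459  0.134 ] yaw 80.5 tilt z [ 5.0e-04 -2.8e-03 -1.0e+00] q7 1.363 w 0.052 F [ 0.23 -0.36  0.02] Tq [ 0.09  -0.218  0.038]
t 29.2 pos [ 0.444  -0.2448  0.2986] yaw 80.57 tilt z [-2.7e-03  4.0e-04 -1.0e+00] q7 1.548 w 0.055 F [ 0.69 -0.49 -0.36] Tq [ 0.09  -0.168  0.038]
```

View pics/s11.png

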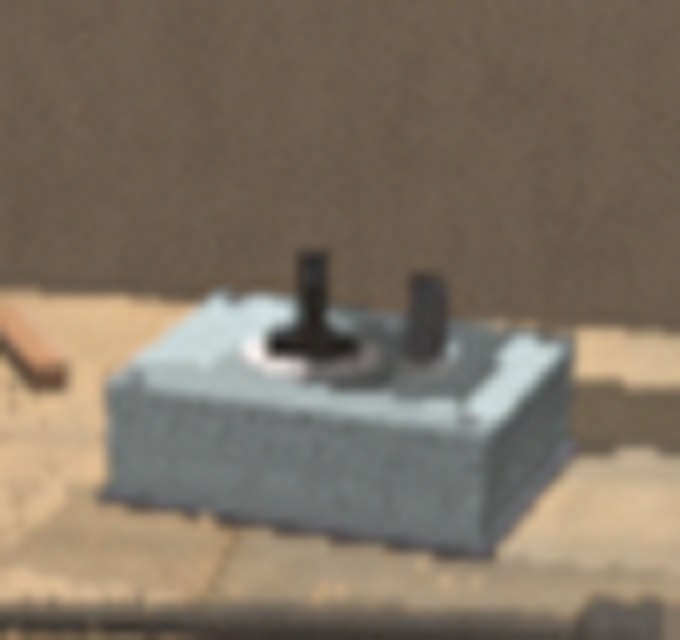

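View pics/t11.png

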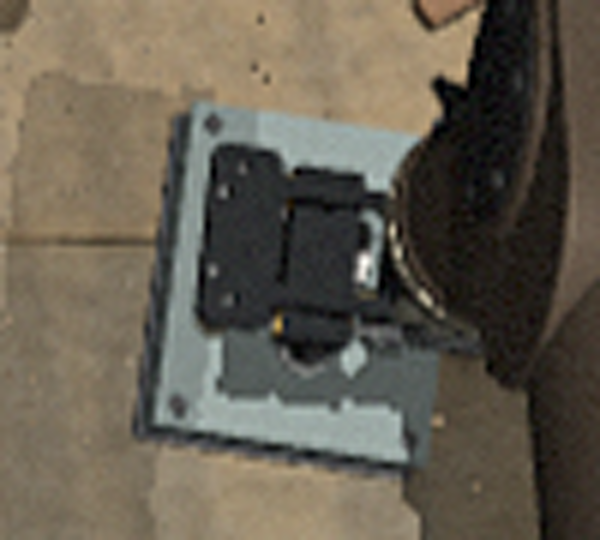

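The pin stands upright in the bore at about (428,318) in s11, seemingly collar down. I'll move the arm sideways and measure from both views.

```bash
python3 -m creep '[[[0.6,-0.3,-0.2],[0,0,0],0.4],[[0.9,-0.3,0],[0,0,0],0.4],[[0.9,-0.3,0],[0,0,0],0.4],[[0.9,-0.3,0],[0,0,0],0.4],[[0,0,0],[0,0,0],0.4]]'>/dev/null; python3 go.py
python3 - <<'E'
from h import *
S=camera("side")
for z in(.096,.107,.056): print("side s12 row/col for z",z,((proj(S,(.4428,-.246,z))-[295,150]+.5)*12-.5).round())
T=camera("top")
for z in(.096,.107): print("top t12",z,((proj(T,(.4428,-.246,z))-[290,170]+.5)*6-.5).round())
crop("top",290,170,390,260,6,"pics/t12.png")
crop("side",295,150,335,190,12,"pics/s12.png")
E
```

```text
t 29.8 pos [ 0.4062 -0.0684  0.2992] yaw 80.26 tilt z [-0.0164  0.0071 -0.9998] q7 1.279 w 0.055 F [-0.22 -0.93  0.74] Tq [ 0.04  -0.15  -0.003]
side s12 row/col for z 0.096 [224. 186.]
side s12 row/col for z 0.107 [225. 149.]
side s12 row/col for z 0.056 [218. 319.]
top t12 0.096 [318. 343.]
top t12 0.107 [322. 340.]
```

View pics/s12.png

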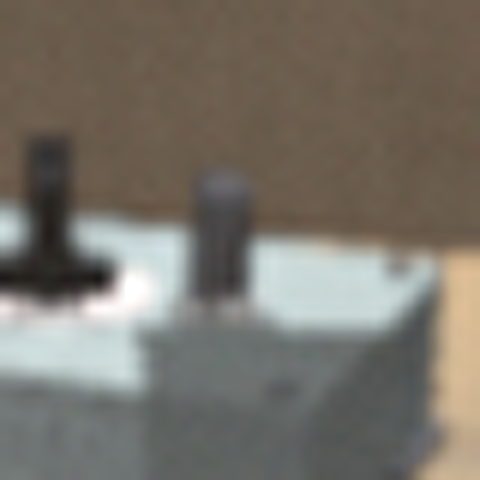

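View pics/t12.png

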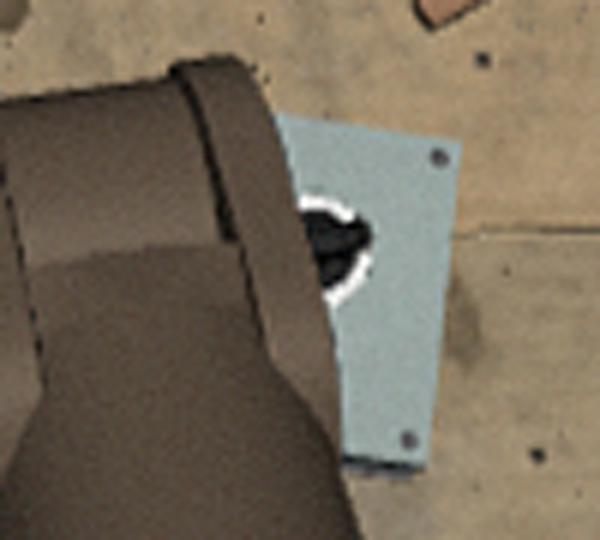

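In s12 the pin's top centre is at (224,187), against a predicted (224,186) for fully home and (225,149) for 11 mm proud. The pin is upright and the head's corners are unmoved. Handing in.

```bash
python3 -m creep '[[[0,0,0],[0,0,0],0.4],[[0,0,0],[0,0,0],0.4]]'; python3 -c "
from cell import job_done
print(job_done())"
```

```text
time: 30.2
position: [0.4077, -0.0774, 0.2984]
tool_rot: [-2.402, -1.999, 0.013]
force: [-0.3, -0.4, 0.5]
grip_width: 0.0554
the job is handed in; nothing more can be done
None
```

The selector is at the fourth click and the lock pin stands released in the bore, its collar down as far as my checks can tell. I handed the job in at about 30 s; no verdict comes back.

- **Selector:** I gripped the bar and turned it anticlockwise, feeling three notches to the hard stop (it had started at click 3). I then turned it clockwise four clicks and let go. The reading peaked at 0.99 N m at the stop, above the roughly 0.9 N m that can twist the head. I backed off at once, and the pictures show the head's visible corners where they were, to about a pixel (roughly 3 mm).
- **Pin:** It went into the bore with only 1–2 N read at each step. It passed the level where the disc would have blocked it, which only the fourth click allows, and I let go with the collar at the mouth.
- **Last checks:** The side view puts the pin's top within a pixel of the fully home position, standing upright and far from the 11 mm proud position. The arm was clear of everything. In the last top view the arm hid the pin, so its sideways position rests on the side view and the arm's own position reading. I did not measure the surrounding items again at the end, but the arm met no force near them.

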